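Load the analyser's cassette magazine and close it up

ROBOT

A 6-joint arm with a two-finger parallel gripper is mounted at the origin on the work surface. World frame = base frame: x ahead of the robot, y to its left, z up, the work surface at z = 0. Lengths are in m, angles in rad, forces in N, time in s.
With the tool pointing down it reaches from about 0.375 to 0.9 m from the base axis. Payload 3.1 kg.
Tool frame: the origin (TCP) lies at the very end of the fingers, on their centre line; the grasp point (between the pads) lies 19 mm behind it; z points along the fingers, y is the direction in which the jaws open and shut (so a half turn about z gives the same grasp; the last joint's range is limited). The gripper opens to 85 mm and grips with 20 to 120 N. Pads are 22 mm wide; open, the fingers measure 114 mm over their backs; the gripper's body (76 mm by 85 mm) begins 54 mm behind the grasp point. The pads swing forward as they close: fully open they stand 13 mm farther back than shut.
Start: joints at [-1.478, 0.527, 1.433, -0, 1.181, -0.178], TCP at [0.168, -0.602, 0.231] pointing down, gripper open.
Joint ranges: [-3.08, 3.08], [-0.75, 2.2], [0.22, 2.44], [-1.43, 4.57], [0, 2.65], [-2.85, 2.85]. Speed limits (rad/s): [2.79, 2.79, 3.14, 3.14, 3.14, 3.14].

INTERFACE

Orientations are given as a unit quaternion [x, y, z, w].
In Python, from station import manip gives the robot as it stands.
- The arm moves only by the tool send_rows, never from a script. Its argument "motion" is a list of rows, each an object with "gripper": the finger opening in mm, from 0 to 85.4; "travel": the shift along the tool's x, y, z in mm, a list of three; "rotation": the turn, a rotation vector about the tool's x, y, z in degrees, a list of three. In form: [{"gripper": gripper, "travel": [x, y, z], "rotation": [ax, ay, az]}, ...]. A call has 1 to 12 rows; each row shifts and turns the commanded pose from where the row before left it, along the tool's axes as they then stand; what a row does not reach is not made up. A row lasts 1/12 s, in which the tool goes at most 41.7 mm and 7.16 degrees, less where a joint would pass 70% of its speed; a pose out of reach is approached as far as the arm can. A call is refused whole if a number of a shift passes 41.7 or a number of a turn 7.16, either way. A call with a gripper value outside its range is refused whole. The fingers move at their own pace and stop on an object; "newtons" is the grip in N (left out, the last holds). Time passes only in rows, so rows that do not move let the fingers close. It gives the time, the measured TCP pose, the force and the opening at its end, in the units of the state.
- manip.sense(): the state, without advancing time (a new reading comes with each control period).
- manip.snapshot(name): name is "scene" or "top"; returns the picture (420x560x3 uint8, red, green, blue); there is no depth.
- manip.calibration(name): a dict with "fx", "fy", "cx", "cy" (pixels), "k1" (the pictures are not rectified: a ray, as slopes to the right and down, at radius r is drawn at 1 + k1 r^2 times it, then the intrinsics apply), "cam_to_world" (4x4, takes a point from camera to world coordinates). Camera axes: x right, y down, z forward; pixel columns grow to the right and rows downward; lengths in m; the calibration is good to about 2 mm. A picture is of the moment at which its call begins. calibration takes no time and is no camera call.
- manip.sign_off(): hands the job in, once; it reports no verdict.
The state is a dict: "t": time; "q": joint angles; "qd": joint speeds; "tau": joint torques, N m; "tcp_pos": TCP position; "tool_rot": TCP orientation; "force": force on the tool from outside, world axes, zero at the start; "ft_torque": the same for the moment, N m; "finger_gap": opening from 0.0 (shut) to 1.0 (fully open).
Only numpy, scipy, OpenCV 4.12 (cv2) and the standard library are available. Lean on these libraries where they do the work, as an engineer would, in place of code of your own. Each camera call takes 0.05 s, during which the arm holds its last target. There are 200 camera calls.

TASK

Load the analyser's magazine: take the blue and the orange sample cassette from their leaning rests and stand them upright across its channel behind the white one, blue next to the white and orange behind the blue, drawing the follower block back first if it leaves too little room. Then slide the follower up so that the whole row stands flush, face to face without gaps, between the end stop and the follower. Leave the green cassette in its rest and everything else on the bench where it is.

Things in the scene. Friction and masses are not known exactly. Their poses are not given: they have to be found in the camera images.
- blue_cassette: blue sample cassette: rigid plate 14 mm thick (its x), 52 mm wide (y), 72 mm tall (z), 80 g; both faces alike, a dark round sample in each. Origin: centre of its underside, z up the plate. Starts leaning in its own rest, top tipped 0.45 rad from vertical towards the rest's -x, foot on a ledge 22 mm above the bench; its two narrow edges are free.
- orange_cassette: orange sample cassette: rigid plate 14 mm thick (its x), 52 mm wide (y), 72 mm tall (z), 80 g; both faces alike, a dark round sample in each. Origin: centre of its underside, z up the plate. Starts leaning in its own rest, top tipped 0.45 rad from vertical towards the rest's -x, foot on a ledge 22 mm above the bench; its two narrow edges are free.
- green_cassette: green sample cassette: rigid plate 14 mm thick (its x), 52 mm wide (y), 72 mm tall (z), 80 g; both faces alike, a dark round sample in each. Origin: centre of its underside, z up the plate. Starts leaning in its own rest, top tipped 0.45 rad from vertical towards the rest's -x, foot on a ledge 22 mm above the bench; its two narrow edges are free. Not to be loaded.
- white_cassette: white sample cassette: rigid plate 14 mm thick (its x), 52 mm wide (y), 72 mm tall (z), 80 g; both faces alike, a dark round sample in each. Origin: centre of its underside, z up the plate. It already stands in the magazine's channel, close to the end stop.
- magazine: fixed magazine, open-topped channel along its x. Origin: centre of underside of its grey 200 x 86 mm base. Channel floor z 8 mm, 55 mm wide; side walls 77 mm over all, flared mouth 68 mm wide, top z 33 mm. End stop (67 mm wide, top z 56 mm): inner face at x +90 mm; channel open at x -100 mm. White feeder head behind the stop to x +160, z 60 mm. Cassettes stand with their 52 mm width along its y.
- stop_face (a point): centre of the foot of the end stop's inner face, at channel-floor height, on the channel's centre line; axes as the magazine's (-x points away from the stop along the channel)
- follower (a joint): follower of the magazine, a guided block that slides along the channel and stays where it is left (about 2 N): value = distance in m from the stop face to the follower's front face, 0 to 0.150. Dark grey block 36 mm long (x), 50 mm wide (y), 44 mm tall, underside on the channel floor, with a red grip bar on top 28 mm long (x), 14 mm thick (y), from 44 to 86 mm above the channel floor.
- follower_grip (a point): point inside the follower's red grip bar, on its axis, 70 mm above the channel floor (16 mm below the bar's top), 18 mm behind the follower's front face
- follower_face (a point): foot of the follower's front face (the face towards the end stop), at channel-floor height
- rest_blue: fixed grey rest that holds the blue cassette leaning. Origin: centre of its underside, base 92 (x) x 72 (y) x 7 mm, at most 70 mm tall. Its ledge meets the cassette's foot at x 12, y 0, z 22 mm; a sloping back panel 28 mm wide supports the lower 48 mm of the plate on its -x side, and a lip 10 mm high holds the foot on the +x side.
- rest_orange: fixed grey rest that holds the orange cassette leaning. Origin: centre of its underside, base 92 (x) x 72 (y) x 7 mm, at most 70 mm tall. Its ledge meets the cassette's foot at x 12, y 0, z 22 mm; a sloping back panel 28 mm wide supports the lower 48 mm of the plate on its -x side, and a lip 10 mm high holds the foot on the +x side.
- rest_green: fixed grey rest that holds the green cassette leaning. Origin: centre of its underside, base 92 (x) x 72 (y) x 7 mm, at most 70 mm tall. Its ledge meets the cassette's foot at x 12, y 0, z 22 mm; a sloping back panel 28 mm wide supports the lower 48 mm of the plate on its -x side, and a lip 10 mm high holds the foot on the +x side.
- bottle: amber glass bottle, bystander, 60 mm diameter, 150 mm tall; origin: centre of its underside
- beaker: open glass beaker, bystander, 68 mm diameter, 85 mm tall; origin: centre of its underside
- jar: small white jar with blue lid, bystander, 52 mm diameter, 58 mm tall; origin: centre of its underside
- weight: brass balance weight with a knob, bystander, 36 mm diameter, 56 mm tall; origin: centre of its underside
- spatula: lab spatula lying on the bench, bystander, 170 mm long along its x; origin about its middle, at its underside
- crucible: white ceramic crucible, bystander, 42 mm diameter, 30 mm tall; origin: centre of its underside
Mind the look-alikes: they are no part of the job. Several things have the shape of the blue_cassette; the one meant has the colours described above. There is more than one size of the white_cassette; the job needs the larger.

How it is judged:
By the outcome, as a careful person would: the job done as asked, in the order asked, and still so for the second after the job is handed in, with the robot touching nothing.
It also fails if it takes over 72 s, if anything falls off the work surface, if the arm or the gripper's body presses on something with over 40 N, if the wrist force passes 120 N, or if a joint passes its speed limit or range.

## Working session

There is one attempt and no reset: what is moved stays moved. The work goes in short steps, Python scripts to look and compute and a tool call to move; the robot and the scene stay as the last step left them, time stands still between calls to the robot, and variables do not carry over. Pictures are saved under pics/ and viewed, about 8 in all and at most 12, crops included, and the job is handed in when it is done.

Besides the shell and the picture viewer there is one more tool, called after "Call:" as a command line: name --argument value ..., lists and objects as JSON in quotes. send_rows: Moves the arm, as the interface text tells. Its arguments: {"type":"object","properties":{"motion":{"type":"array","items":{"type":"object","properties":{"gripper":{"type":"number"},"travel":{"type":"array","items":{"type":"number"}},"rotation":{"type":"array","items":{"type":"number"}}}}},"newtons":{"type":"number"}},"required":["motion"]}

```bash
ls; mkdir -p pics; python3 - <<'E'
from station import manip
import cv2,numpy as np
for n in("scene","top"):
    c=manip.calibration(n); print(n,{k:(np.round(v,4).tolist()) for k,v in c.items()})
    im=manip.snapshot(n); np.save(f"pics/{n}0.npy",im)
    cv2.imwrite(f"pics/{n}0.png",cv2.resize(im[:,:,::-1],(800,600),interpolation=cv2.INTER_CUBIC))
print(manip.sense())
E
```

```text
pics
scene {'fx': 522.5617, 'fy': 522.5617, 'cx': 280.8583, 'cy': 205.8532, 'k1': 0.0463, 'cam_to_world': [[-0.8794, 0.2695, -0.3924, 1.081], [0.4759, 0.5165, -0.7119, 0.8939], [0.0108, -0.8128, -0.5824, 0.803], [0.0, 0.0, 0.0, 1.0]]}
top {'fx': 432.3898, 'fy': 432.3898, 'cx': 281.9228, 'cy': 219.3625, 'k1': 0.041, 'cam_to_world': [[0.0088, -0.9836, 0.1799, 0.3516], [-0.9999, -0.0062, 0.0148, -0.0074], [-0.0135, -0.18, -0.9836, 1.2195], [0.0, 0.0, 0.0, 1.0]]}
{'t': 0.1, 'q': array([-1.47748592e+00,  5.28385823e-01,  1.43378674e+00, -6.64959768e-06,
        1.18141155e+00, -1.78529276e-01]), 'qd': array([ 7.20069125e-04, -3.97629942e-05, -2.64305152e-03, -3.64665427e-04,
        4.99972306e-04,  1.74072468e-03]), 'tau': array([-1.24909989e-04, -4.43304956e+01, -1.78586984e+01, -2.75084267e-04,
        3.83469582e-03, -6.94431989e-06]), 'tcp_pos': array([ 0.16776209, -0.60138526,  0.23041973]), 'tool_rot': array([ 9.90776448e-01,  1.35502912e-01,  3.93427357e-05, -9.94955916e-04]), 'force': array([ 0.31526072,  0.18897004, -0.83224833]), 'ft_torque': array([-0.00089937,  0.0135999 , -0.05853227]), 'finger_gap': 1.0040508149261578}
```

View pics/scene0.png

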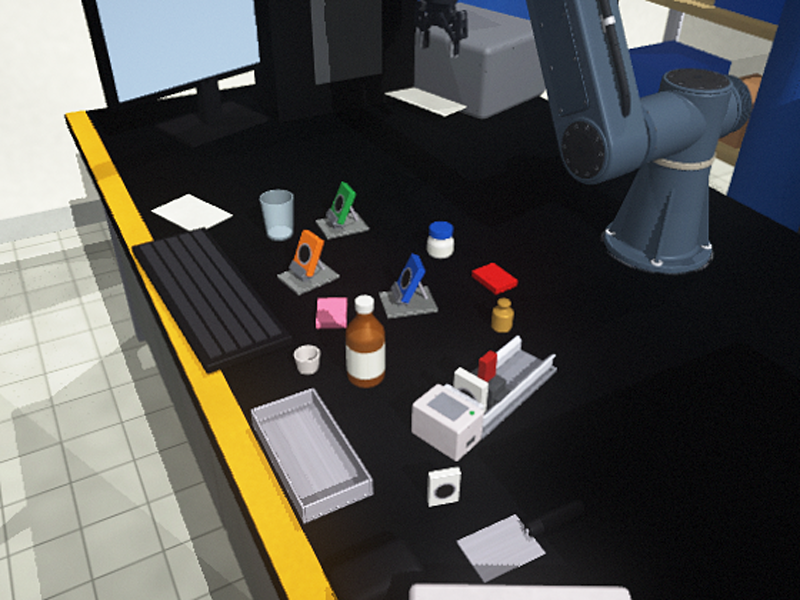

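View pics/top0.png

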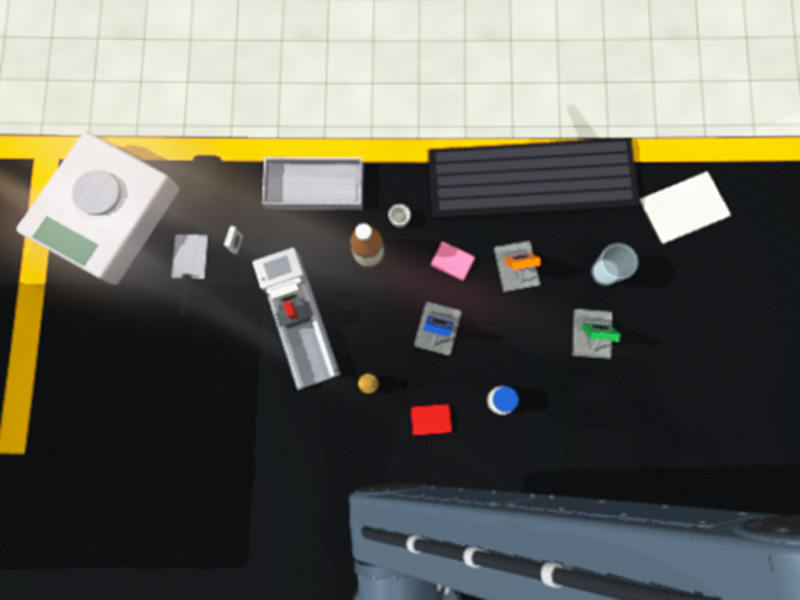

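The scene view shows blue cassette at about (408,280), orange (308,255), green (343,205), the magazine at (490,400) with the follower's red bar at (487,365). The top view shows the magazine at (297,320), blue rest at (438,328) and orange rest at (518,265). I'll enlarge both.

```bash
cat > h.py <<'E'
from station import manip
import cv2,numpy as np
class Cam:
    def __init__(s,n):
        c=manip.calibration(n); s.c=c; s.T=np.array(c["cam_to_world"])
        s.K=np.array([[c["fx"],0,c["cx"]],[0,c["fy"],c["cy"]],[0,0,1]]); s.d=np.array([c["k1"],0,0,0,0.])
    def ray(s,px):
        u=cv2.undistortPoints(np.array(px,float).reshape(-1,1,2),s.K,s.d)[:,0]
        return np.c_[u,np.ones(len(u))]@s.T[:3,:3].T, s.T[:3,3]
    def onz(s,px,z):
        d,o=s.ray(px); return o+d*((z-o[2])/d[:,2])[:,None]
    def proj(s,P):
        P=(np.array(P,float).reshape(-1,3)-s.T[:3,3])@s.T[:3,:3]
        return cv2.projectPoints(P,np.zeros(3),np.zeros(3),s.K,s.d)[0][:,0]
def tri(cams,pxs):
    A=np.zeros((3,3));b=np.zeros(3)
    for c,p in zip(cams,pxs):
        d,o=c.ray([p]);d=d[0]/np.linalg.norm(d);M=np.eye(3)-np.outer(d,d);A+=M;b+=M@o
    return np.linalg.solve(A,b)
def crop(im,x,y,w,h,k,f):
    cv2.imwrite(f,cv2.resize(im[y:y+h,x:x+w,::-1],None,fx=k,fy=k,interpolation=cv2.INTER_CUBIC))
E
python3 - <<'E'
from h import *
t=np.load("pics/top0.npy");s=np.load("pics/scene0.npy")
T=lambda x,y,w,h,k,im:cv2.resize(im[y:y+h,x:x+w,::-1],None,fx=k,fy=k,interpolation=cv2.INTER_CUBIC)
# mosaics at 6x: top magazine, blue, orange
a=T(172,165,70,100,6,t); b=T(285,205,45,50,6,t); c=T(340,160,45,50,6,t)
m=np.hstack([a,np.vstack([b,c])]); cv2.imwrite("pics/m1.png",m); print(m.shape)
a=T(280,225,115,100,5,s); b=T(260,170,45,50,5,s); c=T(190,155,45,50,5,s)
m=np.hstack([a,np.vstack([b,c])]); cv2.imwrite("pics/m2.png",m); print(m.shape)
E
```

```text
(600, 690, 3)
(500, 800, 3)
```

View pics/m1.png

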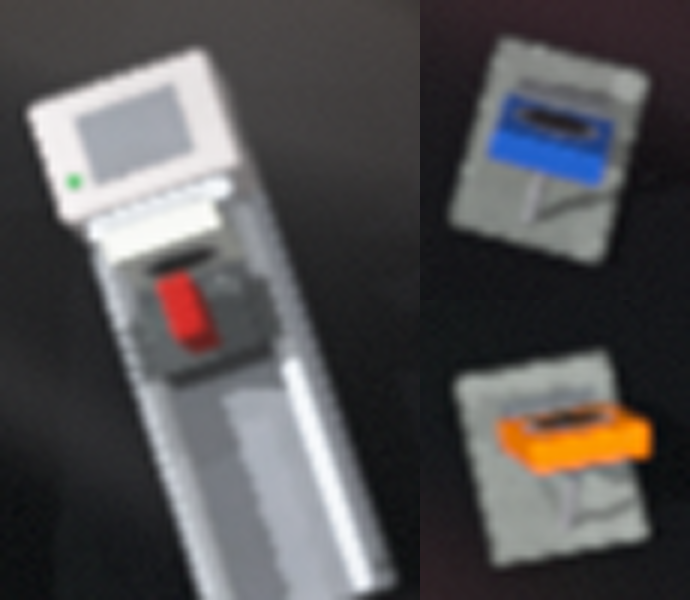

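View pics/m2.png

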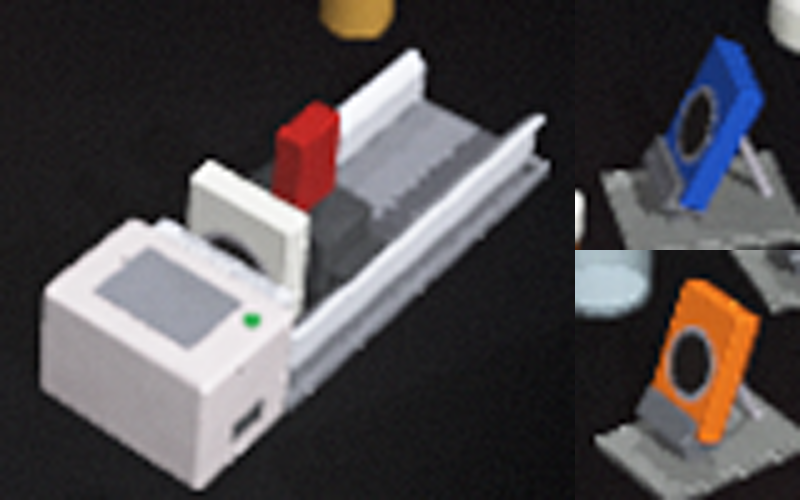

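Enlarged views: the rests' base corners and the cassettes' tops are clear; white cassette stands against the stop and follower (red bar) just behind it. Now I'll get numbers from contours.

```bash
python3 - <<'E'
from h import *
t=np.load("pics/top0.npy");C=Cam("top");S=Cam("scene")
g=t.max(2)
for nm,(x,y,w,h),th in(("mag",(172,165,75,115),75),("blue",(285,205,45,50),75),("org",(340,160,45,50),75)):
    k=4; G=cv2.resize(cv2.GaussianBlur(g,(3,3),0)[y:y+h,x:x+w],None,fx=k,fy=k,interpolation=cv2.INTER_CUBIC)
    m=(G>th).astype(np.uint8); cs,_=cv2.findContours(m,cv2.RETR_EXTERNAL,cv2.CHAIN_APPROX_NONE)
    c=max(cs,key=cv2.contourArea); hl=cv2.convexHull(c)
    p=cv2.approxPolyDP(hl,5,True)[:,0]; px=(p+.5)/k-.5+[x,y]
    z=.008 if nm=="mag" else .007
    print(nm,np.round(px,1).tolist(),"\n z",z,np.round(C.onz(px,z)[:,:2]*1000).tolist())
    if nm=="mag": print(" z33",np.round(C.onz(px,.033)[:,:2]*1000).tolist()," z60",np.round(C.onz(px,.06)[:,:2]*1000).tolist())
    if nm!="mag":
        q=C.onz((c[:,0]+.5)/k-.5+[x,y],.007)[:,:2].astype(np.float32)*1000; print(cv2.minAreaRect(q))
# hand corners
M=lambda pts,ox,oy,x0,y0,k:(np.array(pts,float)-[ox,oy]+.5)/k-.5+[x0,y0]
tm=lambda p:M(p,0,0,172,165,6); tb=lambda p:M(p,420,0,285,205,6); to=lambda p:M(p,420,300,340,160,6)
print("blue base",np.round(C.onz(tb([(500,38),(650,72),(605,265),(450,222)]),.007)[:,:2]*1000,1).tolist())
print("org base",np.round(C.onz(to([(455,380),(605,350),(650,535),(495,568)]),.007)[:,:2]*1000,1).tolist())
print("head",np.round(C.onz(tm([(28,105),(205,48),(240,170),(62,225)]),.06)[:,:2]*1000,1).tolist())
hs=M([(42,288),(145,222),(293,320),(205,390)],0,0,280,225,5)
print("head scene",np.round(S.onz(hs,.06)[:,:2]*1000,1).tolist())
ws=M([(415,50),(540,118)],0,0,280,225,5); print("wall ends scene z33",np.round(S.onz(ws,.033)[:,:2]*1000,1).tolist())
print("bar scene",np.round(S.onz(M([(278,125),(318,100),(340,112),(300,135)],0,0,280,225,5),.094)[:,:2]*1000,1).tolist())
# red centroid in both
for n,cam,(x,y,w,h) in(("top",C,(172,165,70,100)),("scene",S,(280,225,115,100))):
    im=np.load(f"pics/{n}0.npy")[y:y+h,x:x+w].astype(int); r=(im[...,0]>90)&(im[...,0]>2*im[...,1]); yy,xx=np.nonzero(r); p=(xx.mean()+x,yy.mean()+y); print(n,p,r.sum()); globals()["p"+n]=p
print("bar tri",tri([C,S],[ptop,pscene]))
E
```

```text
mag [[201.9, 171.1], [206.4, 171.4], [210.9, 178.9], [236.9, 259.9], [233.9, 263.6], [209.4, 272.4], [206.1, 269.6], [175.4, 184.4], [177.6, 180.4]] 
 z 0.008 [[714.0, 245.0], [714.0, 232.0], [691.0, 218.0], [457.0, 136.0], [447.0, 144.0], [422.0, 212.0], [429.0, 221.0], [674.0, 320.0], [686.0, 314.0]]
 z33 [[707.0, 240.0], [706.0, 227.0], [684.0, 213.0], [455.0, 133.0], [445.0, 141.0], [420.0, 207.0], [428.0, 216.0], [668.0, 313.0], [679.0, 308.0]]  z60 [[699.0, 234.0], [698.0, 222.0], [677.0, 208.0], [453.0, 130.0], [442.0, 138.0], [419.0, 202.0], [426.0, 211.0], [660.0, 306.0], [672.0, 300.0]]
blue [[298.6, 210.9], [318.9, 215.4], [322.6, 217.9], [315.6, 245.4], [313.4, 248.1], [290.1, 241.6], [296.1, 214.9]] 
 z 0.007 [[598.0, -37.0], [586.0, -94.0], [578.0, -105.0], [500.0, -85.0], [492.0, -78.0], [510.0, -13.0], [587.0, -30.0]]
((545.7305297851562, -57.852909088134766), (76.25798034667969, 96.23810577392578), 74.73222351074219)
org [[369.6, 168.1], [378.4, 180.9], [377.6, 198.4], [352.1, 203.6], [345.4, 173.4]] 
 z 0.007 [[726.0, -242.0], [688.0, -266.0], [636.0, -262.0], [620.0, -189.0], [710.0, -172.0]]
((674.4718627929688, -222.9390869140625), (97.03890228271484, 89.87907409667969), 10.858135223388672)
blue base [[598.3, -34.6], [582.2, -105.8], [490.0, -84.0], [509.8, -11.3]]
org base [[711.4, -171.9], [726.7, -244.3], [635.1, -263.2], [618.6, -189.3]]
head [[666.9, 304.0], [694.8, 223.3], [636.7, 204.9], [610.3, 285.5]]
head scene [[694.0, 226.1], [636.8, 211.8], [613.9, 288.7], [665.4, 304.7]]
wall ends scene z33 [[446.9, 143.9], [425.5, 210.7]]
bar scene [[577.3, 217.7], [553.4, 211.9], [549.6, 222.7], [572.7, 227.3]]
top (np.float64(202.5375), np.float64(216.3375)) 80
scene (np.float64(340.9090909090909), np.float64(255.77727272727273)) 220
bar tri [0.56677766 0.2240675  0.0777725 ]
```

```bash
cat >> h.py <<'E'
from scipy.spatial.transform import Rotation as R
def frame(yaw,tilt=0): # tool pose: x at yaw, pointing down, then tilted about tool y
    return R.from_euler('z',yaw,degrees=True)*R.from_euler('x',180,degrees=True)*R.from_euler('y',tilt,degrees=True)
def plan(yaw,tilt,*pts):
    s=manip.sense(); r0=R.from_quat(s["tool_rot"]); p=s["tcp_pos"]*1000; F=frame(yaw,tilt)
    print("t %.2f tcp"%s["t"],p.round(1),"F",s["force"].round(1),"gap %.1f"%(s["finger_gap"]*85),"| rot",(r0.inv()*F).as_rotvec(degrees=True).round(2))
    for q in pts:
        q=np.array(q,float); d=F.inv().apply(q-p); n=int(np.ceil(abs(d).max()/40)); print(" to",q," travel in new frame",d.round(1),"rows>=",n); p=q
def mag(x,y=0,z=0): # magazine mm -> world
    a=np.radians(19.8); return np.array([529.6+x*np.cos(a)-y*np.sin(a),210.4+x*np.sin(a)+y*np.cos(a),z])
def rest(n,x,y,z):
    cx,cy,a={"b":(545.3,-58.5,-14.2),"o":(673,-217.2,11.5)}[n]; a=np.radians(a)
    return np.array([cx+x*np.cos(a)-y*np.sin(a),cy+x*np.sin(a)+y*np.cos(a),z])
E
python3 - <<'E'
from h import *
C=Cam("top");S=Cam("scene")
b=.45
for n,ot,os_ in(("b",(420,0,285,205),(575,0,260,170)),("o",(420,300,340,160),(575,250,190,155))):
  P=[]
  for x,y,h in((7,26,72),(7,-26,72),(-7,26,72),(-7,-26,72),(7,26,0)):
    P.append(rest(n,12-h*np.sin(b)+x*np.cos(b),y,22+h*np.cos(b)+x*np.sin(b))/1000)
  for cam,o,k in((C,ot,6),(S,os_,5)):
    q=(cam.proj(P)-o[2:]+.5)*k-.5+o[:2]; print(n,q.round().tolist())
for nm,X in(("bar",[(36+i,j,94) for i,j in((14,7),(14,-7),(-14,7),(-14,-7))]),("stop",[(90,33,56),(90,-33,56)]),("base",[(-100,43,8),(-100,-43,8)])):
  P=[mag(*x)/1000 for x in X]
  print(nm,((C.proj(P)-[172,165]+.5)*6-.5).round().tolist(),((S.proj(P)-[280,225]+.5)*5-.5).round().tolist())
plan(19.8,0,[500,150,230],mag(36,0,150),mag(36,0,59),)
E
```

```text
b [[494.0, 132.0], [608.0, 161.0], [486.0, 162.0], [601.0, 191.0], [508.0, 91.0]]
b [[741.0, 93.0], [714.0, 37.0], [765.0, 100.0], [737.0, 44.0], [677.0, 208.0]]
o [[532.0, 449.0], [646.0, 427.0], [536.0, 479.0], [649.0, 457.0], [495.0, 421.0]]
o [[740.0, 319.0], [684.0, 279.0], [761.0, 321.0], [705.0, 281.0], [698.0, 444.0]]
bar [[156.0, 288.0], [186.0, 278.0], [175.0, 347.0], [205.0, 337.0]] [[306.0, 145.0], [279.0, 130.0], [346.0, 113.0], [319.0, 99.0]]
stop [[93.0, 242.0], [230.0, 196.0]] [[292.0, 292.0], [165.0, 218.0]]
base [[216.0, 648.0], [391.0, 587.0]] [[550.0, 165.0], [395.0, 84.0]]
t 0.10 tcp [ 167.8 -601.4  230.4] F [ 0.3  0.2 -0.8] gap 85.3 | rot [-0.11 -0.02 -4.22]
 to [500. 150. 230.]  travel in new frame [ 5.671e+02 -5.944e+02  4.000e-01] rows>= 15
 to [563.47170768 222.59456513 150.        ]  travel in new frame [ 84.3 -46.8  80. ] rows>= 3
 to [563.47170768 222.59456513  59.        ]  travel in new frame [ 0. -0. 91.] rows>= 3
```

Call:
send_rows --motion '[{"gripper": 50,"travel": [0,0,0],"rotation": [0,0,-4.2]},{"gripper": 50,"travel": [36,-17,0],"rotation": [0,0,0]},{"gripper": 50,"travel": [36,-17,0],"rotation": [0,0,0]},{"gripper": 50,"travel": [36,-17,0],"rotation": [0,0,0]},{"gripper": 50,"travel": [36,-17,0],"rotation": [0,0,0]},{"gripper": 50,"travel": [36,-17,0],"rotation": [0,0,0]},{"gripper": 50,"travel": [36,-17,0],"rotation": [0,0,0]},{"gripper": 50,"travel": [36,-17,0],"rotation": [0,0,0]},{"gripper": 50,"travel": [36,-17,0],"rotation": [0,0,0]},{"gripper": 50,"travel": [36,-17,0],"rotation": [0,0,0]},{"gripper": 50,"travel": [18.7,-33.9,0],"rotation": [0,0,0]},{"gripper": 50,"travel": [18.7,-33.9,0],"rotation": [0,0,0]}]' --newtons 40

```text
t: 1.1
tcp_pos: [0.4344, -0.2705, 0.2309]
tool_rot: [0.985, 0.172, 0.0, 0.0]
force: [0.7, 0.2, 0.0]
finger_gap: 0.583
```

Call:
send_rows --motion '[{"gripper": 50,"travel": [18.7,-33.9,0],"rotation": [0,0,0]},{"gripper": 50,"travel": [18.7,-33.9,0],"rotation": [0,0,0]},{"gripper": 50,"travel": [18.7,-33.9,0],"rotation": [0,0,0]},{"gripper": 50,"travel": [18.7,-33.9,0],"rotation": [0,0,0]},{"gripper": 50,"travel": [18.7,-33.9,0],"rotation": [0,0,0]},{"gripper": 50,"travel": [18.7,-33.9,0],"rotation": [0,0,0]},{"gripper": 50,"travel": [18.7,-33.9,0],"rotation": [0,0,0]},{"gripper": 50,"travel": [18.7,-33.9,0],"rotation": [0,0,0]},{"gripper": 50,"travel": [18.7,-33.9,0],"rotation": [0,0,0]},{"gripper": 50,"travel": [18.7,-33.9,0],"rotation": [0,0,0]},{"gripper": 50,"travel": [18.7,-33.9,0],"rotation": [0,0,0]},{"gripper": 50,"travel": [0,0,0],"rotation": [0,0,0]}]'

```text
t: 2.1
tcp_pos: [0.501, 0.1546, 0.2312]
tool_rot: [0.985, 0.175, 0.001, -0.001]
force: [-0.3, -1.1, -1.0]
finger_gap: 0.583
```

```bash
python3 -c "
from h import *
plan(19.8,0,mag(36,0,150),mag(36,0,59))"
```

```text
t 2.10 tcp [501.  154.6 231.2] F [-0.3 -1.1 -1. ] gap 49.6 | rot [-0.14 -0.14  0.33]
 to [563.47170768 222.59456513 150.        ]  travel in new frame [ 81.8 -42.8  81.2] rows>= 3
 to [563.47170768 222.59456513  59.        ]  travel in new frame [ 0. -0. 91.] rows>= 3
```

Call:
send_rows --motion '[{"gripper": 50,"travel": [20.4,-10.7,20],"rotation": [0,0,0.3]},{"gripper": 50,"travel": [20.4,-10.7,20],"rotation": [0,0,0]},{"gripper": 50,"travel": [20.4,-10.7,20],"rotation": [0,0,0]},{"gripper": 50,"travel": [20.4,-10.7,20],"rotation": [0,0,0]},{"gripper": 50,"travel": [0,0,30],"rotation": [0,0,0]},{"gripper": 50,"travel": [0,0,30],"rotation": [0,0,0]},{"gripper": 50,"travel": [0,0,30],"rotation": [0,0,0]},{"gripper": 50,"travel": [0,0,0],"rotation": [0,0,0]},{"gripper": 10,"travel": [0,0,0],"rotation": [0,0,0]},{"gripper": 10,"travel": [0,0,0],"rotation": [0,0,0]},{"gripper": 10,"travel": [0,0,0],"rotation": [0,0,0]},{"gripper": 10,"travel": [0,0,0],"rotation": [0,0,0]}]'

```text
t: 3.1
tcp_pos: [0.5612, 0.2216, 0.063]
tool_rot: [0.986, 0.168, -0.0, -0.004]
force: [-4.8, 19.0, -5.1]
finger_gap: 0.159
```

Call:
send_rows --motion '[{"gripper": 10,"travel": [0,0,0],"rotation": [0,0,0]},{"gripper": 10,"travel": [0,0,0],"rotation": [0,0,0]},{"gripper": 10,"travel": [0,0,0],"rotation": [0,0,0]}]'

```text
t: 3.35
tcp_pos: [0.5612, 0.2216, 0.063]
tool_rot: [0.986, 0.169, 0.0, -0.004]
force: [-5.2, 19.1, -5.3]
finger_gap: 0.151
```

```bash
python3 -c "
from h import *
plan(19.8,0,mag(36,0,59),mag(-44,0,59))
S=Cam('scene');im=manip.snapshot('scene');crop(im,280,190,130,130,4.5,'pics/g1.png')"
```

```text
t 3.35 tcp [561.2 221.6  63. ] F [-5.2 19.1 -5.3] gap 12.8 | rot [-0.44 -0.08 -0.39]
 to [563.47170768 222.59456513  59.        ]  travel in new frame [ 2.5 -0.2  4. ] rows>= 1
 to [488.20124617 195.49553151  59.        ]  travel in new frame [-80.   0.   0.] rows>= 3
```

View pics/g1.png

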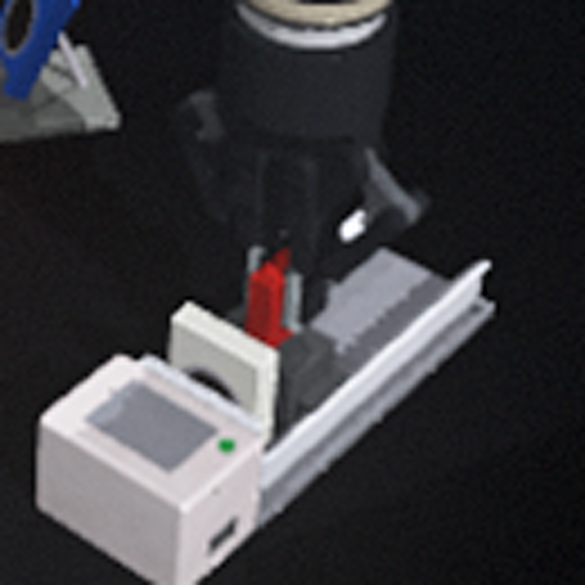

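The picture shows pads closed on the red bar (265,300) and the white cassette standing. There's 19 N of side load, so I'll nudge toward it while drawing back.

Call:
send_rows --motion '[{"gripper": 10,"travel": [0,-1.5,0],"rotation": [0,0,0]},{"gripper": 10,"travel": [-10,0,0],"rotation": [0,0,0]},{"gripper": 10,"travel": [-10,0,0],"rotation": [0,0,0]}]'

```text
t: 3.65
tcp_pos: [0.5432, 0.2151, 0.063]
tool_rot: [0.986, 0.169, 0.001, -0.003]
force: [-1.8, 14.0, -5.8]
finger_gap: 0.157
```

Call:
send_rows --motion '[{"gripper": 10,"travel": [-10,-2,0],"rotation": [0,0,0]},{"gripper": 10,"travel": [-12,-1,0],"rotation": [0,0,0]},{"gripper": 10,"travel": [-12,0,0],"rotation": [0,0,0]},{"gripper": 10,"travel": [-12,0,0],"rotation": [0,0,0]},{"gripper": 10,"travel": [-12,0,0],"rotation": [0,0,0]},{"gripper": 10,"travel": [0,0,0],"rotation": [0,0,0]}]'

```text
t: 4.15
tcp_pos: [0.4861, 0.1945, 0.0629]
tool_rot: [0.986, 0.169, -0.001, -0.0]
force: [-3.2, 3.5, -2.6]
finger_gap: 0.16
```

```bash
python3 -c "
from h import *
plan(19.8,0,mag(-42,0,59))"
```

```text
t 4.15 tcp [486.1 194.5  62.9] F [-3.2  3.5 -2.6] gap 13.6 | rot [-0.04  0.06 -0.3 ]
 to [490.0830077  196.17300735  59.        ]  travel in new frame [ 4.4 -0.2  3.9] rows>= 1
```

Call:
send_rows --motion '[{"gripper": 80,"travel": [0,0,0],"rotation": [0,0,0]},{"gripper": 80,"travel": [0,0,0],"rotation": [0,0,0]},{"gripper": 80,"travel": [0,0,-10],"rotation": [0,0,0]},{"gripper": 80,"travel": [0,0,-40],"rotation": [0,0,0]},{"gripper": 80,"travel": [0,0,-40],"rotation": [0,0,0]},{"gripper": 80,"travel": [0,0,-40],"rotation": [0,0,0]},{"gripper": 80,"travel": [0,0,0],"rotation": [0,0,7]},{"gripper": 80,"travel": [0,0,0],"rotation": [0,0,7]},{"gripper": 80,"travel": [0,0,0],"rotation": [0,0,7]},{"gripper": 80,"travel": [0,0,0],"rotation": [0,0,7]},{"gripper": 80,"travel": [0,0,0],"rotation": [0,0,5.6]},{"gripper": 80,"travel": [0,0,0],"rotation": [0,0,0]}]'

```text
t: 5.15
tcp_pos: [0.4894, 0.1944, 0.1929]
tool_rot: [0.992, -0.124, 0.002, -0.0]
force: [-0.1, 0.6, 0.8]
finger_gap: 0.936
```

```bash
python3 -c "
from h import *
h=frame(-14.2,25.78).apply([0,0,1]); g=rest('b',-1.5,0,50)
plan(-14.2,0,g-100*h)
plan(-14.2,25.78,g-100*h,g)"
```

```text
t 5.15 tcp [489.4 194.4 192.9] F [-0.1  0.6  0.8] gap 79.6 | rot [-0.06 -0.17 -0.04]
 to [501.68302481 -47.46320854 140.04706409]  travel in new frame [ 71.2 231.4  52.8] rows>= 6
t 5.15 tcp [489.4 194.4 192.9] F [-0.1  0.6  0.8] gap 79.6 | rot [-0.05 25.61 -0.05]
 to [501.68302481 -47.46320854 140.04706409]  travel in new frame [ 41.2 231.4  78.6] rows>= 6
 to [543.84583198 -58.13203892  50.        ]  travel in new frame [ -0.   0. 100.] rows>= 3
```

Call:
send_rows --motion '[{"gripper": 80,"travel": [10.2,33.1,7.5],"rotation": [0,0,0]},{"gripper": 80,"travel": [10.2,33.1,7.5],"rotation": [0,0,0]},{"gripper": 80,"travel": [10.2,33.1,7.5],"rotation": [0,0,0]},{"gripper": 80,"travel": [10.2,33.1,7.5],"rotation": [0,0,0]},{"gripper": 80,"travel": [10.2,33.1,7.5],"rotation": [0,0,0]},{"gripper": 80,"travel": [10.2,33.1,7.5],"rotation": [0,0,0]},{"gripper": 80,"travel": [10.2,33.1,7.5],"rotation": [0,0,0]},{"gripper": 80,"travel": [0,0,0],"rotation": [0,6.42,0]},{"gripper": 80,"travel": [0,0,0],"rotation": [0,6.42,0]},{"gripper": 80,"travel": [0,0,0],"rotation": [0,6.42,0]},{"gripper": 80,"travel": [0,0,0],"rotation": [0,6.42,0]},{"gripper": 80,"travel": [0,0,0],"rotation": [0,0,0]}]'

```text
t: 6.15
tcp_pos: [0.4998, -0.0422, 0.1377]
tool_rot: [0.974, -0.118, 0.195, 0.016]
force: [-0.1, 0.6, 0.1]
finger_gap: 0.93
```

```bash
python3 -c "
from h import *
h=frame(-14.2,25.78).apply([0,0,1]); g=rest('b',-1.5,0,50)
plan(-14.2,25.78,g-30*h,g)"
```

```text
t 6.15 tcp [499.8 -42.2 137.7] F [-0.1  0.6  0.1] gap 79.1 | rot [-1.04  3.27  0.16]
 to [531.19698983 -54.93138981  77.01411923]  travel in new frame [ 3.8  4.6 69.3] rows>= 2
 to [543.84583198 -58.13203892  50.        ]  travel in new frame [ 0. -0. 30.] rows>= 1
```

Call:
send_rows --motion '[{"gripper": 80,"travel": [0,0,0],"rotation": [0,0,0]},{"gripper": 80,"travel": [0,0,0],"rotation": [0,0,0]}]'

```text
t: 6.32
tcp_pos: [0.5054, -0.0441, 0.1394]
tool_rot: [0.973, -0.117, 0.198, 0.017]
force: [0.1, 0.2, 1.0]
finger_gap: 0.934
```

```bash
python3 -c "
from h import *
h=frame(-14.2,25.78).apply([0,0,1]); g=rest('b',-1.5,0,50)
plan(-14.2,25.78,g-30*h,g)"
```

```text
t 6.32 tcp [505.4 -44.1 139.4] F [0.1 0.2 1. ] gap 79.4 | rot [-0.97  2.9   0.22]
 to [531.19698983 -54.93138981  77.01411923]  travel in new frame [-2.2  4.2 68.2] rows>= 2
 to [543.84583198 -58.13203892  50.        ]  travel in new frame [ 0. -0. 30.] rows>= 1
```

Call:
send_rows --motion '[{"gripper": 80,"travel": [0,0,0],"rotation": [-1,2.9,0.2]},{"gripper": 80,"travel": [-0.7,1.4,22.7],"rotation": [0,0,0]},{"gripper": 80,"travel": [-0.7,1.4,22.7],"rotation": [0,0,0]},{"gripper": 80,"travel": [-0.7,1.4,22.7],"rotation": [0,0,0]},{"gripper": 80,"travel": [0,0,15],"rotation": [0,0,0]},{"gripper": 80,"travel": [0,0,15],"rotation": [0,0,0]},{"gripper": 80,"travel": [0,0,0],"rotation": [0,0,0]},{"gripper": 80,"travel": [0,0,0],"rotation": [0,0,0]}]'

```text
t: 6.98
tcp_pos: [0.5249, -0.0453, 0.1057]
tool_rot: [0.967, -0.119, 0.223, 0.021]
force: [-0.6, -0.8, 0.1]
finger_gap: 0.941
```

```bash
python3 -c "
from h import *
h=frame(-14.2,25.78).apply([0,0,1]); g=rest('b',-1.5,0,50)
plan(-14.2,25.78,g)
a=manip.snapshot('scene')[150:250,220:320];b=manip.snapshot('top')[185:265,265:345]
f=lambda x,k:cv2.resize(x,None,fx=k,fy=k,interpolation=cv2.INTER_CUBIC)
crop(np.hstack([f(a,4),f(b,5)]),0,0,800,400,1,'pics/b1.png')"
```

```text
t 6.98 tcp [524.9 -45.3 105.7] F [-0.6 -0.8  0.1] gap 80.0 | rot [-0.78 -0.11 -0.01]
 to [543.84583198 -58.13203892  50.        ]  travel in new frame [-4.9  7.8 59.5] rows>= 2
```

View pics/b1.png

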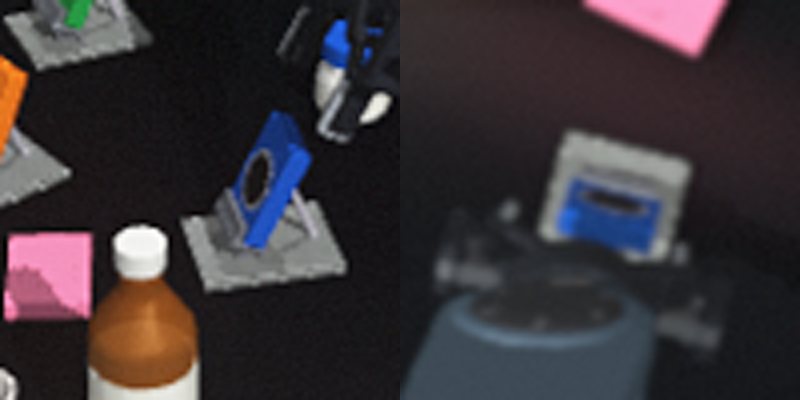

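The views show the gripper short of the blue cassette: the last rows were only partly executed. Checking joint limits.

```bash
python3 -c "
from h import *
s=manip.sense();print(s['q'].round(3),s['qd'].round(2),s['tcp_pos'],s['t'])"
```

```text
[-0.326  0.554  2.125  1.283  0.049  0.217] [-0.   -0.01  0.01  0.02 -0.   -0.02] [ 0.52390634 -0.04514583  0.10583216] 7.0833
```

Joint 5 is at 0.05 rad, which is the wrist singularity or limit: the full 25.8° outward tilt isn't usable here. The pads grip the narrow edges, so I can grasp with the tool tilted only about 8.6° and then set the plate upright with the tool tilted back by 17.2°.

Call:
send_rows --motion '[{"gripper": 80,"travel": [0,0,-25],"rotation": [0,-2,0]},{"gripper": 80,"travel": [0,0,-20],"rotation": [0,-2,0]},{"gripper": 80,"travel": [0,0,0],"rotation": [0,-2.2,0]},{"gripper": 80,"travel": [0,0,0],"rotation": [0,-2.2,0]},{"gripper": 80,"travel": [0,0,0],"rotation": [0,-2.2,0]},{"gripper": 80,"travel": [0,0,0],"rotation": [0,-2.2,0]},{"gripper": 80,"travel": [0,0,0],"rotation": [0,-2.2,0]},{"gripper": 80,"travel": [0,0,0],"rotation": [0,-2.2,0]},{"gripper": 80,"travel": [0,0,0],"rotation": [0,0,0]},{"gripper": 80,"travel": [0,0,0],"rotation": [0,0,0]}]'

```text
t: 7.92
tcp_pos: [0.5261, -0.0362, 0.1168]
tool_rot: [0.985, -0.115, 0.132, -0.005]
force: [0.5, 0.6, 0.0]
finger_gap: 0.933
```

```bash
python3 -c "
from h import *
h=frame(-14.2,8.6).apply([0,0,1]); g=rest('b',-7.5,0,49)
plan(-14.2,8.6,g-50*h,g);print(manip.sense()['q'].round(2))"
```

```text
t 7.92 tcp [526.1 -36.2 116.8] F [0.5 0.6 0. ] gap 79.3 | rot [-2.5  -6.43  0.7 ]
 to [530.78084271 -54.8260884   98.43781905]  travel in new frame [ 6.2 17.  19.5] rows>= 1
 to [538.02915988 -56.66019461  49.        ]  travel in new frame [ 0. -0. 50.] rows>= 2
[-0.32  0.52  1.98  0.16  0.39  1.34]
```

Call:
send_rows --motion '[{"gripper": 80,"travel": [0,0,0],"rotation": [-2.5,-6.4,0.7]},{"gripper": 80,"travel": [0,0,0],"rotation": [0,0,0]},{"gripper": 80,"travel": [3,8.5,0],"rotation": [0,0,0]},{"gripper": 80,"travel": [3,8.5,0],"rotation": [0,0,0]},{"gripper": 80,"travel": [0,0,10],"rotation": [0,0,0]},{"gripper": 80,"travel": [0,0,10],"rotation": [0,0,0]},{"gripper": 80,"travel": [0,0,0],"rotation": [0,0,0]}]'

```text
t: 8.5
tcp_pos: [0.5282, -0.0545, 0.0949]
tool_rot: [0.99, -0.124, 0.072, 0.008]
force: [-1.0, 0.7, -0.6]
finger_gap: 0.935
```

```bash
python3 -c "
from h import *
h=frame(-14.2,8.6).apply([0,0,1]); g=rest('b',-7.5,0,49)
plan(-14.2,8.6,g);print(manip.sense()['q'].round(2))"
```

```text
t 8.50 tcp [528.2 -54.5  94.9] F [-1.   0.7 -0.6] gap 79.5 | rot [-0.09  0.32 -0.11]
 to [538.02915988 -56.66019461  49.        ]  travel in new frame [ 3.  -0.3 46.9] rows>= 2
[-0.32  0.58  1.89  0.02  0.53  1.48]
```

Call:
send_rows --motion '[{"gripper": 80,"travel": [3,0,15],"rotation": [0,0,0]},{"gripper": 80,"travel": [0,0,16],"rotation": [0,0,0]},{"gripper": 80,"travel": [0,0,16],"rotation": [0,0,0]},{"gripper": 80,"travel": [0,0,0],"rotation": [0,0,0]},{"gripper": 56,"travel": [0,0,0],"rotation": [0,0,0]},{"gripper": 56,"travel": [0,0,0],"rotation": [0,0,0]}]' --newtons 30

```text
t: 9.0
tcp_pos: [0.5393, -0.0566, 0.0513]
tool_rot: [0.99, -0.124, 0.073, 0.009]
force: [-0.4, -0.1, 0.0]
finger_gap: 0.676
```

```bash
python3 -c "
from h import *
plan(-14.2,8.6,rest('b',-7.5,0,49))
a=manip.snapshot('scene')[150:250,220:320];b=manip.snapshot('top')[185:265,265:345]
f=lambda x,k:cv2.resize(x,None,fx=k,fy=k,interpolation=cv2.INTER_CUBIC)
crop(np.hstack([f(a,4),f(b,5)]),0,0,800,400,1,'pics/b2.png')"
```

```text
t 9.00 tcp [539.3 -56.6  51.3] F [-0.4 -0.1  0. ] gap 57.5 | rot [-0.07  0.11 -0.04]
 to [538.02915988 -56.66019461  49.        ]  travel in new frame [-1.6  0.3  2.1] rows>= 1
```

View pics/b2.png

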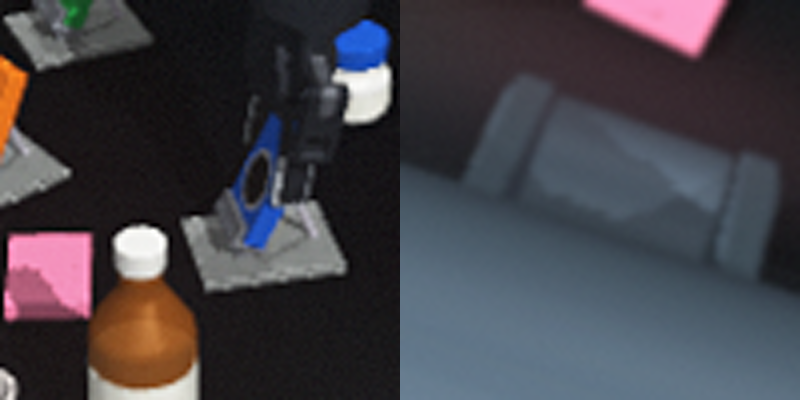

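The view shows both fingers straddling the blue plate (270,190). Closing, then lifting along the plate.

Call:
send_rows --motion '[{"gripper": 56,"travel": [-1.6,0.3,1.5],"rotation": [0,0,0]},{"gripper": 45,"travel": [0,0,0],"rotation": [0,0,0]},{"gripper": 45,"travel": [0,0,0],"rotation": [0,0,0]},{"gripper": 45,"travel": [0,0,0],"rotation": [0,0,0]},{"gripper": 45,"travel": [0,0,0],"rotation": [0,0,0]}]' --newtons 50

```text
t: 9.52
tcp_pos: [0.5383, -0.0568, 0.0503]
tool_rot: [0.99, -0.124, 0.074, 0.009]
force: [-2.1, 0.8, 6.6]
finger_gap: 0.602
```

Call:
send_rows --motion '[{"gripper": 45,"travel": [-2.9,0,-9.5],"rotation": [0,0,0]},{"gripper": 45,"travel": [-4.4,0,-14.3],"rotation": [0,0,0]},{"gripper": 45,"travel": [-7.5,0,-24],"rotation": [0,0,0]},{"gripper": 45,"travel": [-6,0,-36],"rotation": [0,0,0]},{"gripper": 45,"travel": [6,0,-36],"rotation": [0,0,0]},{"gripper": 45,"travel": [6,0,-36],"rotation": [0,0,0]},{"gripper": 45,"travel": [0,0,0],"rotation": [0,0,0]}]'

```text
t: 10.1
tcp_pos: [0.5113, -0.0501, 0.2094]
tool_rot: [0.989, -0.123, 0.081, 0.01]
force: [1.2, -0.1, -0.1]
finger_gap: 0.603
```

```bash
python3 -c "
from h import *
plan(-14.2,-17.2,mag(45,0,170));plan(19.8,-17.2,mag(45,0,170))
S=Cam('scene');print(S.proj(manip.sense()['tcp_pos']))
a=manip.snapshot('scene');crop(a,200,60,180,160,4,'pics/b3.png')"
```

```text
t 10.10 tcp [511.3 -50.1 209.4] F [ 1.2 -0.1 -0.1] gap 51.2 | rot [-1.000e-02 -2.654e+01  0.000e+00]
 to [571.9396346  225.64320641 170.        ]  travel in new frame [   3.2 -282.2   40.2] rows>= 8
t 10.10 tcp [511.3 -50.1 209.4] F [ 1.2 -0.1 -0.1] gap 51.2 | rot [ -2.36 -25.76 -34.22]
 to [571.9396346  225.64320641 170.        ]  travel in new frame [ 155.4 -238.8   -6.9] rows>= 6
[[299.983618   139.06032894]]
```

View pics/b3.png

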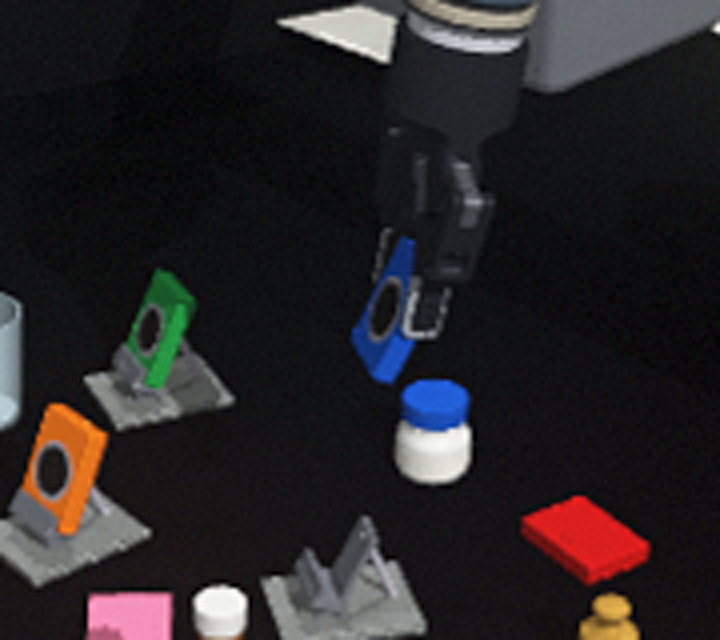

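Blue is held (gap 51 mm), and at (385,310) in the crop clear of everything. I'll verify its angle in the grip against the prediction, then turn.

Call:
send_rows --motion '[{"gripper": 45,"travel": [0,0,0],"rotation": [-0.34,-3.68,-4.89]},{"gripper": 45,"travel": [0,0,0],"rotation": [-0.34,-3.68,-4.89]},{"gripper": 45,"travel": [0,0,0],"rotation": [-0.34,-3.68,-4.89]},{"gripper": 45,"travel": [0,0,0],"rotation": [-0.34,-3.68,-4.89]},{"gripper": 45,"travel": [0,0,0],"rotation": [-0.34,-3.68,-4.89]},{"gripper": 45,"travel": [0,0,0],"rotation": [-0.34,-3.68,-4.89]},{"gripper": 45,"travel": [0,0,0],"rotation": [-0.34,-3.68,-4.89]},{"gripper": 45,"travel": [22,-34.1,-1],"rotation": [0,0,0]},{"gripper": 45,"travel": [22,-34.1,-1],"rotation": [0,0,0]},{"gripper": 45,"travel": [22,-34.1,-1],"rotation": [0,0,0]},{"gripper": 45,"travel": [22,-34.1,-1],"rotation": [0,0,0]},{"gripper": 45,"travel": [22,-34.1,-1],"rotation": [0,0,0]}]'

```text
t: 11.15
tcp_pos: [0.5484, 0.1493, 0.1729]
tool_rot: [0.973, 0.17, -0.156, 0.022]
force: [0.8, -0.4, 0.1]
finger_gap: 0.601
```

```bash
cat >> h.py <<'E'
def plate_px(cam,rel,hg,pos,rot):
    # corners of the held plate: rel tilt (deg) of the plate to the tool, hg = height of the TCP-19mm point on the plate
    r=R.from_quat(rot); a=np.radians(rel); X=[]
    for h in(0,72):
        for x in(7,-7):
            for y in(26,-26):
                v=np.array([x,y,-(h-hg)],float); v=R.from_euler('y',rel,degrees=True).apply(v)+[0,0,-19]
                X.append(pos*1000+r.apply(v))
    return cam.proj(np.array(X)/1000)
E
python3 -c "
from h import *
plan(19.8,-17.2,mag(45,0,170))
# check grip angle in pic b3
r=frame(-14.2,9.34).as_quat(); p=np.array([.5113,-.0501,.2094])
for rel in(12,17,22):print(rel,((plate_px(Cam('scene'),rel,54,p,r)-[200,60]+.5)*4-.5).round().tolist())"
```

```text
t 11.15 tcp [548.4 149.3 172.9] F [ 0.8 -0.4  0.1] gap 51.1 | rot [-0.54  0.87  0.14]
 to [571.9396346  225.64320641 170.        ]  travel in new frame [ 46.8 -63.9 -11.5] rows>= 2
12 [[352.0, 344.0], [374.0, 386.0], [372.0, 349.0], [395.0, 391.0], [396.0, 240.0], [421.0, 279.0], [417.0, 245.0], [443.0, 285.0]]
17 [[345.0, 341.0], [368.0, 383.0], [365.0, 348.0], [388.0, 390.0], [399.0, 239.0], [424.0, 279.0], [419.0, 247.0], [444.0, 286.0]]
22 [[339.0, 338.0], [361.0, 380.0], [358.0, 346.0], [381.0, 388.0], [402.0, 239.0], [427.0, 279.0], [421.0, 249.0], [446.0, 288.0]]
```

```bash
python3 -c "
from h import *
plan(19.8,-17,mag(51.4,-.2,150),mag(51.4,-.2,85),mag(51.4,-.2,45))"
```

```text
t 11.15 tcp [548.4 149.3 172.9] F [ 0.8 -0.4  0.1] gap 51.1 | rot [-0.54  1.07  0.14]
 to [578.02901911 227.62295295 150.        ]  travel in new frame [ 58.8 -63.7   6. ] rows>= 2
 to [578.02901911 227.62295295  85.        ]  travel in new frame [19.  -0.  62.2] rows>= 2
 to [578.02901911 227.62295295  45.        ]  travel in new frame [11.7 -0.  38.3] rows>= 1
```

Call:
send_rows --motion '[{"gripper": 45,"travel": [0,0,0],"rotation": [-0.5,1,0.1]},{"gripper": 45,"travel": [19.6,-21.2,2],"rotation": [0,0,0]},{"gripper": 45,"travel": [19.6,-21.2,2],"rotation": [0,0,0]},{"gripper": 45,"travel": [19.6,-21.2,2],"rotation": [0,0,0]},{"gripper": 45,"travel": [9.5,0,31],"rotation": [0,0,0]},{"gripper": 45,"travel": [9.5,0,31],"rotation": [0,0,0]},{"gripper": 45,"travel": [0,0,0],"rotation": [0,0,0]},{"gripper": 45,"travel": [0,0,0],"rotation": [0,0,0]}]'

```text
t: 11.82
tcp_pos: [0.5766, 0.2252, 0.0844]
tool_rot: [0.974, 0.17, -0.148, 0.026]
force: [0.1, -0.2, 0.1]
finger_gap: 0.602
```

```bash
python3 -c "
from h import *
plan(19.8,-17,mag(51.4,-.2,85),mag(51.4,-.2,45))
a=manip.snapshot('scene')[200:320,275:395];b=manip.snapshot('top')[165:265,170:250]
f=lambda x,k:cv2.resize(x,None,fx=k,fy=k,interpolation=cv2.INTER_CUBIC)
crop(np.hstack([f(a,4),f(b,4.8)]),0,0,864,480,.92,'pics/b4.png')"
```

```text
t 11.82 tcp [576.6 225.2  84.4] F [ 0.1 -0.2  0.1] gap 51.2 | rot [-0.03  0.33  0.06]
 to [578.02901911 227.62295295  85.        ]  travel in new frame [ 1.9 -1.8 -1.2] rows>= 1
 to [578.02901911 227.62295295  45.        ]  travel in new frame [11.7 -0.  38.3] rows>= 1
```

View pics/b4.png

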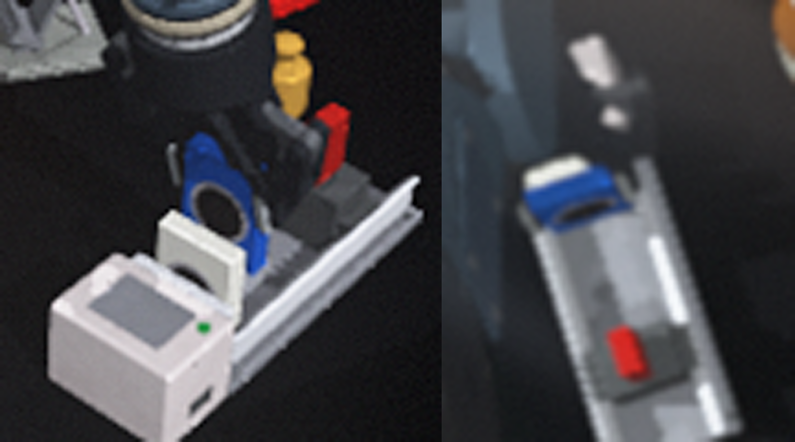

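The picture shows blue upright over the channel behind the white cassette, follower well back. Centring by 1.8 mm, then lowering.

Call:
send_rows --motion '[{"gripper": 45,"travel": [0,-1.8,0],"rotation": [0,0,0]},{"gripper": 45,"travel": [2.9,0,9.6],"rotation": [0,0,0]},{"gripper": 45,"travel": [2.9,0,9.6],"rotation": [0,0,0]},{"gripper": 45,"travel": [2.9,0,9.6],"rotation": [0,0,0]},{"gripper": 45,"travel": [0,0,0],"rotation": [0,0,0]},{"gripper": 45,"travel": [0,0,0],"rotation": [0,0,0]}]'

```text
t: 12.42
tcp_pos: [0.5779, 0.2273, 0.0559]
tool_rot: [0.974, 0.17, -0.146, 0.025]
force: [0.2, -0.5, -0.9]
finger_gap: 0.601
```

Call:
send_rows --motion '[{"gripper": 45,"travel": [1,0,3.3],"rotation": [0,0,0]},{"gripper": 45,"travel": [1,0,3.3],"rotation": [0,0,0]},{"gripper": 45,"travel": [0,0,0],"rotation": [0,0,0]}]'

```text
t: 12.67
tcp_pos: [0.5786, 0.2275, 0.0496]
tool_rot: [0.974, 0.17, -0.145, 0.025]
force: [-1.0, -0.3, 0.1]
finger_gap: 0.599
```

Call:
send_rows --motion '[{"gripper": 45,"travel": [0.6,0,2],"rotation": [0,0,0]},{"gripper": 45,"travel": [0.6,0,2],"rotation": [0,0,0]},{"gripper": 45,"travel": [0,0,0],"rotation": [0,0,0]}]'

```text
t: 12.92
tcp_pos: [0.5786, 0.2275, 0.0457]
tool_rot: [0.974, 0.17, -0.145, 0.025]
force: [-1.1, -1.2, -0.7]
finger_gap: 0.598
```

Call:
send_rows --motion '[{"gripper": 45,"travel": [0.6,0,2],"rotation": [0,0,0]},{"gripper": 45,"travel": [0,0,0],"rotation": [0,0,0]}]'

```text
t: 13.08
tcp_pos: [0.5787, 0.2275, 0.0436]
tool_rot: [0.974, 0.17, -0.145, 0.025]
force: [-0.5, -0.2, -1.4]
finger_gap: 0.599
```

Call:
send_rows --motion '[{"gripper": 45,"travel": [0.6,0,2],"rotation": [0,0,0]},{"gripper": 45,"travel": [0,0,0],"rotation": [0,0,0]}]'

```text
t: 13.25
tcp_pos: [0.5791, 0.2276, 0.0419]
tool_rot: [0.974, 0.17, -0.144, 0.025]
force: [-0.0, -0.1, -0.9]
finger_gap: 0.598
```

Call:
send_rows --motion '[{"gripper": 45,"travel": [0.3,0,1],"rotation": [0,0,0]},{"gripper": 45,"travel": [0,0,0],"rotation": [0,0,0]}]'

```text
t: 13.42
tcp_pos: [0.5791, 0.2276, 0.0418]
tool_rot: [0.974, 0.17, -0.144, 0.025]
force: [0.5, 0.0, 4.4]
finger_gap: 0.603
```

Seated (4.4 N upward). Releasing and lifting vertically.

Call:
send_rows --motion '[{"gripper": 66,"travel": [0,0,0],"rotation": [0,0,0]},{"gripper": 66,"travel": [0,0,0],"rotation": [0,0,0]},{"gripper": 66,"travel": [0,0,0],"rotation": [0,0,0]},{"gripper": 66,"travel": [-2.9,0,-9.6],"rotation": [0,0,0]},{"gripper": 66,"travel": [-8.7,0,-28.7],"rotation": [0,0,0]},{"gripper": 70,"travel": [-11.6,0,-38],"rotation": [0,0,0]},{"gripper": 80,"travel": [-11.6,0,-38],"rotation": [0,0,0]},{"gripper": 80,"travel": [-11.6,0,-38],"rotation": [0,0,0]},{"gripper": 80,"travel": [-8.7,0,-28.7],"rotation": [0,0,0]},{"gripper": 80,"travel": [0,0,0],"rotation": [0,0,0]}]'

```text
t: 14.25
tcp_pos: [0.5823, 0.2285, 0.2384]
tool_rot: [0.975, 0.171, -0.137, 0.025]
force: [0.3, -0.3, -0.4]
finger_gap: 0.936
```

```bash
python3 -c "
from h import *
h=frame(11.5,12).apply([0,0,1]); g=rest('o',-6.7,0,49.5); w=(g-55*h)
plan(11.5,12,[w[0],w[1],225],w,g);print(manip.sense()['q'].round(2))
a=manip.snapshot('scene')[200:320,275:395];b=manip.snapshot('top')[165:265,170:250]
f=lambda x,k:cv2.resize(x,None,fx=k,fy=k,interpolation=cv2.INTER_CUBIC)
crop(np.hstack([f(a,4),f(b,4.8)]),0,0,864,480,.92,'pics/b5.png')"
```

```text
t 14.25 tcp [582.3 228.5 238.4] F [ 0.3 -0.3 -0.4] gap 79.6 | rot [ 0.43 27.96  8.43]
 to [ 655.22892536 -220.815566    225.        ]  travel in new frame [-20.5 454.8   9.3] rows>= 12
 to [ 655.22892536 -220.815566    103.29811804]  travel in new frame [-25.3  -0.  119. ] rows>= 3
 to [ 666.43450448 -218.53576516   49.5       ]  travel in new frame [-0. -0. 55.] rows>= 2
[ 0.21  0.65  1.21 -0.04  1.56  1.44]
```

View pics/b5.png

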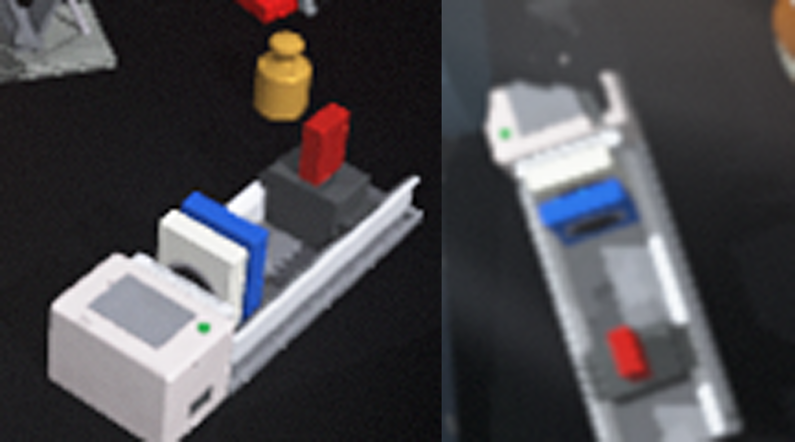

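Blue stands upright right behind the white one. On to orange.

Call:
send_rows --motion '[{"gripper": 80,"travel": [0,0,0],"rotation": [0.09,5.6,1.69]},{"gripper": 80,"travel": [0,0,0],"rotation": [0.09,5.6,1.69]},{"gripper": 80,"travel": [0,0,0],"rotation": [0.09,5.6,1.69]},{"gripper": 80,"travel": [0,0,0],"rotation": [0.09,5.6,1.69]},{"gripper": 80,"travel": [0,0,0],"rotation": [0.09,5.6,1.69]},{"gripper": 80,"travel": [-1.6,35,0.7],"rotation": [0,0,0]},{"gripper": 80,"travel": [-1.6,35,0.7],"rotation": [0,0,0]},{"gripper": 80,"travel": [-1.6,35,0.7],"rotation": [0,0,0]},{"gripper": 80,"travel": [-1.6,35,0.7],"rotation": [0,0,0]},{"gripper": 80,"travel": [-1.6,35,0.7],"rotation": [0,0,0]},{"gripper": 80,"travel": [-1.6,35,0.7],"rotation": [0,0,0]},{"gripper": 80,"travel": [-1.6,35,0.7],"rotation": [0,0,0]}]'

```text
t: 15.35
tcp_pos: [0.616, -0.0159, 0.2207]
tool_rot: [0.99, 0.099, 0.095, -0.011]
force: [0.5, 0.8, 0.1]
finger_gap: 0.932
```

Call:
send_rows --motion '[{"gripper": 80,"travel": [-1.6,35,0.7],"rotation": [0,0,0]},{"gripper": 80,"travel": [-1.6,35,0.7],"rotation": [0,0,0]},{"gripper": 80,"travel": [-1.6,35,0.7],"rotation": [0,0,0]},{"gripper": 80,"travel": [-1.6,35,0.7],"rotation": [0,0,0]},{"gripper": 80,"travel": [-1.6,35,0.7],"rotation": [0,0,0]},{"gripper": 80,"travel": [-1.6,35,0.7],"rotation": [0,0,0]},{"gripper": 80,"travel": [0,0,0],"rotation": [0,0,0]},{"gripper": 80,"travel": [0,0,0],"rotation": [0,0,0]}]'

```text
t: 16.02
tcp_pos: [0.6496, -0.2238, 0.2143]
tool_rot: [0.991, 0.098, 0.095, -0.011]
force: [0.6, 1.1, -0.3]
finger_gap: 0.937
```

```bash
python3 -c "
from h import *
h=frame(11.5,12).apply([0,0,1]); g=rest('o',-6.7,0,49.5); w=(g-55*h)
plan(11.5,12,w,g);print(manip.sense()['q'].round(2))"
```

```text
t 16.02 tcp [ 649.6 -223.8  214.3] F [ 0.6  1.1 -0.3] gap 79.6 | rot [-0.14  0.99 -0.27]
 to [ 655.22892536 -220.815566    103.29811804]  travel in new frame [-17.1  -1.8 109.9] rows>= 3
 to [ 666.43450448 -218.53576516   49.5       ]  travel in new frame [-0. -0. 55.] rows>= 2
[-0.55  0.57  1.42  0.16  1.02  0.75]
```

Call:
send_rows --motion '[{"gripper": 80,"travel": [0,0,0],"rotation": [-0.1,1,-0.3]},{"gripper": 80,"travel": [-4.3,-0.5,27.5],"rotation": [0,0,0]},{"gripper": 80,"travel": [-4.3,-0.5,27.5],"rotation": [0,0,0]},{"gripper": 80,"travel": [-4.3,-0.5,27.5],"rotation": [0,0,0]},{"gripper": 80,"travel": [-4.3,-0.5,27.5],"rotation": [0,0,0]},{"gripper": 80,"travel": [0,0,0],"rotation": [0,0,0]},{"gripper": 80,"travel": [0,0,0],"rotation": [0,0,0]}]'

```text
t: 16.6
tcp_pos: [0.655, -0.2164, 0.1038]
tool_rot: [0.989, 0.103, 0.104, -0.012]
force: [-0.4, 0.7, 0.1]
finger_gap: 0.935
```

```bash
python3 -c "
from h import *
g=rest('o',-6.7,0,49.5)
plan(11.5,12,g)"
```

```text
t 16.60 tcp [ 655.  -216.4  103.8] F [-0.4  0.7  0.1] gap 79.5 | rot [-0.16  0.03  0.32]
 to [ 666.43450448 -218.53576516   49.5       ]  travel in new frame [-0.8  4.4 55.4] rows>= 2
```

Call:
send_rows --motion '[{"gripper": 80,"travel": [-0.8,4.4,10],"rotation": [0,0,0.3]},{"gripper": 80,"travel": [0,0,15],"rotation": [0,0,0]},{"gripper": 80,"travel": [0,0,15],"rotation": [0,0,0]},{"gripper": 80,"travel": [0,0,15],"rotation": [0,0,0]},{"gripper": 80,"travel": [0,0,0],"rotation": [0,0,0]},{"gripper": 60,"travel": [0,0,0],"rotation": [0,0,0]},{"gripper": 60,"travel": [0,0,0],"rotation": [0,0,0]}]'

```text
t: 17.18
tcp_pos: [0.6683, -0.2213, 0.0515]
tool_rot: [0.989, 0.099, 0.106, -0.01]
force: [0.7, 0.4, -0.3]
finger_gap: 0.708
```

```bash
python3 -c "
from h import *
plan(11.5,12,rest('o',-6.7,0,49.5))
a=manip.snapshot('scene');crop(a,170,130,100,100,6,'pics/o1.png')"
```

```text
t 17.18 tcp [ 668.3 -221.3   51.5] F [ 0.7  0.4 -0.3] gap 60.2 | rot [ 0.08 -0.18 -0.04]
 to [ 666.43450448 -218.53576516   49.5       ]  travel in new frame [-1.7 -3.1  1.7] rows>= 1
```

View pics/o1.png

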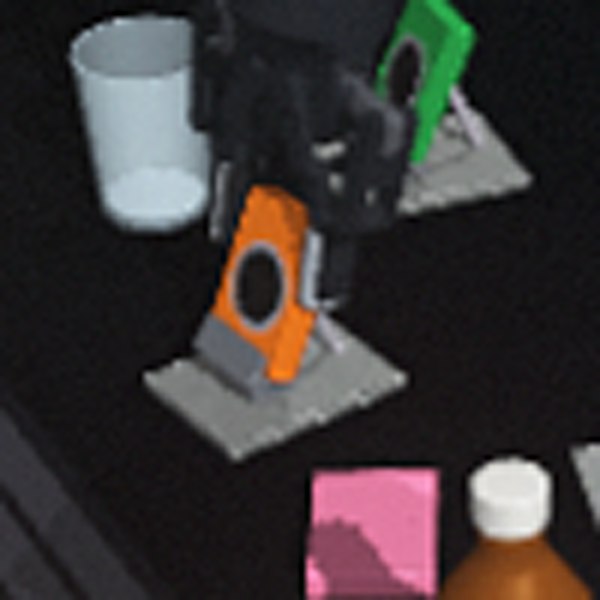

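Fingers straddle the orange plate (265,290), a bit off to one side, as the numbers also say. Correcting, gripping, lifting.

Call:
send_rows --motion '[{"gripper": 60,"travel": [-1.7,-2.6,1.5],"rotation": [0,0,0]},{"gripper": 45,"travel": [0,0,0],"rotation": [0,0,0]},{"gripper": 45,"travel": [0,0,0],"rotation": [0,0,0]},{"gripper": 45,"travel": [0,0,0],"rotation": [0,0,0]},{"gripper": 45,"travel": [0,0,0],"rotation": [0,0,0]},{"gripper": 45,"travel": [0,0,0],"rotation": [0,0,0]}]'

```text
t: 17.73
tcp_pos: [0.6662, -0.219, 0.0505]
tool_rot: [0.989, 0.099, 0.106, -0.01]
force: [-2.8, 1.0, 5.2]
finger_gap: 0.603
```

Call:
send_rows --motion '[{"gripper": 45,"travel": [-2.4,0,-9.7],"rotation": [0,0,0]},{"gripper": 45,"travel": [-3.6,0,-14.5],"rotation": [0,0,0]},{"gripper": 45,"travel": [-6,0,-24],"rotation": [0,0,0]},{"gripper": 45,"travel": [-3,0,-37],"rotation": [0,0,0]},{"gripper": 45,"travel": [7.8,0,-37],"rotation": [0,0,0]},{"gripper": 45,"travel": [7.8,0,-37],"rotation": [0,0,0]},{"gripper": 45,"travel": [7.8,0,-37],"rotation": [0,0,0]},{"gripper": 45,"travel": [0,0,0],"rotation": [0,0,0]},{"gripper": 45,"travel": [0,0,0],"rotation": [0,0,0]}]'

```text
t: 18.48
tcp_pos: [0.6345, -0.2266, 0.248]
tool_rot: [0.989, 0.099, 0.108, -0.007]
force: [-0.5, -0.1, -0.2]
finger_gap: 0.6
```

```bash
python3 -c "
from h import *
# plate upright at mag x=28: TCP = x - 19 sin(13.8)
w=mag(28-4.5,-.2,240)
plan(19.8,-13.8,w,mag(23.5,-.2,95),mag(23.5,-.2,45));print(manip.sense()['q'].round(2))
s=manip.sense();im=manip.snapshot('scene').astype(int);S=Cam('scene')
m=((im[...,0]>120)&(im[...,2]<70)&(im[...,0]>im[...,1]*1.5)&(im[...,1]>40)).astype(np.uint8)
u=S.proj(s['tcp_pos'])[0].astype(int);print(u)
M=np.zeros_like(m);M[u[1]-45:u[1]+45,u[0]-45:u[0]+45]=1;m&=M
c=max(cv2.findContours(m,cv2.RETR_EXTERNAL,cv2.CHAIN_APPROX_NONE)[0],key=cv2.contourArea)
print(cv2.contourArea(c),cv2.approxPolyDP(cv2.convexHull(c),1.5,True)[:,0].tolist())
for rel in(9,13.8,18):print(rel,plate_px(S,rel,52,s['tcp_pos'],s['tool_rot']).round(1).tolist())
"
```

```text
t 18.48 tcp [ 634.5 -226.6  248. ] F [-0.5 -0.1 -0.2] gap 51.0 | rot [  0.31 -26.19  -8.45]
 to [551.77844565 218.17216497 240.        ]  travel in new frame [  72.6 -446.5   -9.6] rows>= 12
 to [551.77844565 218.17216497  95.        ]  travel in new frame [ 34.6  -0.  140.8] rows>= 4
 to [551.77844565 218.17216497  45.        ]  travel in new frame [11.9 -0.  48.6] rows>= 2
[-0.57  0.51  1.44  0.17  1.04  0.72]
[221 105]
405.0 [[217, 87], [226, 91], [228, 110], [224, 121], [220, 121], [209, 114]]
9 [[209.2, 114.5], [221.0, 121.9], [213.7, 114.9], [225.5, 122.3], [216.4, 86.6], [228.6, 93.6], [220.9, 87.3], [233.1, 94.2]]
13.8 [[207.9, 114.0], [219.7, 121.5], [212.2, 114.9], [224.1, 122.4], [217.0, 86.5], [229.2, 93.5], [221.3, 87.6], [233.6, 94.5]]
18 [[206.8, 113.5], [218.6, 121.0], [211.0, 114.8], [222.8, 122.3], [217.5, 86.5], [229.8, 93.4], [221.7, 88.0], [234.0, 94.9]]
```

Held orange: mask corners match the predicted grip angle (~13°) within a pixel. Carrying it over.

Call:
send_rows --motion '[{"gripper": 45,"travel": [0,0,0],"rotation": [0.06,-5.2,-1.69]},{"gripper": 45,"travel": [0,0,0],"rotation": [0.06,-5.2,-1.69]},{"gripper": 45,"travel": [0,0,0],"rotation": [0.06,-5.2,-1.69]},{"gripper": 45,"travel": [0,0,0],"rotation": [0.06,-5.2,-1.69]},{"gripper": 45,"travel": [0,0,0],"rotation": [0.06,-5.2,-1.69]},{"gripper": 45,"travel": [5.6,-34.3,-0.7],"rotation": [0,0,0]},{"gripper": 45,"travel": [5.6,-34.3,-0.7],"rotation": [0,0,0]},{"gripper": 45,"travel": [5.6,-34.3,-0.7],"rotation": [0,0,0]},{"gripper": 45,"travel": [5.6,-34.3,-0.7],"rotation": [0,0,0]},{"gripper": 45,"travel": [5.6,-34.3,-0.7],"rotation": [0,0,0]},{"gripper": 45,"travel": [5.6,-34.3,-0.7],"rotation": [0,0,0]},{"gripper": 45,"travel": [5.6,-34.3,-0.7],"rotation": [0,0,0]}]'

```text
t: 19.53
tcp_pos: [0.5871, 0.0154, 0.238]
tool_rot: [0.978, 0.171, -0.122, 0.017]
force: [-0.4, 0.1, -0.2]
finger_gap: 0.6
```

Call:
send_rows --motion '[{"gripper": 45,"travel": [5.6,-34.3,-0.7],"rotation": [0,0,0]},{"gripper": 45,"travel": [5.6,-34.3,-0.7],"rotation": [0,0,0]},{"gripper": 45,"travel": [5.6,-34.3,-0.7],"rotation": [0,0,0]},{"gripper": 45,"travel": [5.6,-34.3,-0.7],"rotation": [0,0,0]},{"gripper": 45,"travel": [5.6,-34.3,-0.7],"rotation": [0,0,0]},{"gripper": 45,"travel": [5.6,-34.3,-0.7],"rotation": [0,0,0]},{"gripper": 45,"travel": [0,0,0],"rotation": [0,0,0]},{"gripper": 45,"travel": [0,0,0],"rotation": [0,0,0]}]'

```text
t: 20.2
tcp_pos: [0.5491, 0.2201, 0.2355]
tool_rot: [0.977, 0.173, -0.122, 0.018]
force: [0.8, -0.2, -0.3]
finger_gap: 0.601
```

```bash
python3 -c "
from h import *
plan(19.8,-13,mag(23.5,-.2,130),mag(23.5,-.2,85))"
```

```text
t 20.20 tcp [549.1 220.1 235.5] F [ 0.8 -0.2 -0.3] gap 51.1 | rot [-0.3   1.12  0.31]
 to [551.77844565 218.17216497 130.        ]  travel in new frame [ 25.5   2.8 102.4] rows>= 3
 to [551.77844565 218.17216497  85.        ]  travel in new frame [10.1 -0.  43.8] rows>= 2
```

Call:
send_rows --motion '[{"gripper": 45,"travel": [0,0,0],"rotation": [-0.3,1.1,0.3]},{"gripper": 45,"travel": [6.4,0.7,25.6],"rotation": [0,0,0]},{"gripper": 45,"travel": [6.4,0.7,25.6],"rotation": [0,0,0]},{"gripper": 45,"travel": [6.4,0.7,25.6],"rotation": [0,0,0]},{"gripper": 45,"travel": [6.4,0.7,25.6],"rotation": [0,0,0]},{"gripper": 45,"travel": [5,0,21.9],"rotation": [0,0,0]},{"gripper": 45,"travel": [5,0,21.9],"rotation": [0,0,0]},{"gripper": 45,"travel": [0,0,0],"rotation": [0,0,0]},{"gripper": 45,"travel": [0,0,0],"rotation": [0,0,0]}]'

```text
t: 20.95
tcp_pos: [0.5535, 0.2152, 0.0859]
tool_rot: [0.979, 0.168, -0.111, 0.019]
force: [1.1, -0.8, -0.4]
finger_gap: 0.604
```

```bash
python3 -c "
from h import *
plan(19.8,-13,mag(23.5,-.2,85),mag(23.5,-.2,52))"
```

```text
t 20.95 tcp [553.5 215.2  85.9] F [ 1.1 -0.8 -0.4] gap 51.4 | rot [-0.07 -0.03 -0.32]
 to [551.77844565 218.17216497  85.        ]  travel in new frame [-0.3 -3.4  1. ] rows>= 1
 to [551.77844565 218.17216497  52.        ]  travel in new frame [ 7.4 -0.  32.2] rows>= 1
```

Call:
send_rows --motion '[{"gripper": 45,"travel": [-0.3,-3.3,0],"rotation": [0,0,-0.3]},{"gripper": 45,"travel": [0,0,0],"rotation": [0,0,0]},{"gripper": 45,"travel": [2.4,0,10.5],"rotation": [0,0,0]},{"gripper": 45,"travel": [2.4,0,10.5],"rotation": [0,0,0]},{"gripper": 45,"travel": [2.4,0,10.5],"rotation": [0,0,0]},{"gripper": 45,"travel": [0,0,0],"rotation": [0,0,0]},{"gripper": 45,"travel": [0,0,0],"rotation": [0,0,0]}]'

```text
t: 21.53
tcp_pos: [0.5521, 0.2199, 0.0536]
tool_rot: [0.979, 0.172, -0.111, 0.019]
force: [0.1, 0.0, 0.1]
finger_gap: 0.601
```

Call:
send_rows --motion '[{"gripper": 45,"travel": [0.7,0,2.9],"rotation": [0,0,0]},{"gripper": 45,"travel": [0.7,0,2.9],"rotation": [0,0,0]},{"gripper": 45,"travel": [0.5,0,2],"rotation": [0,0,0]},{"gripper": 45,"travel": [0,0,0],"rotation": [0,0,0]}]'

```text
t: 21.87
tcp_pos: [0.5531, 0.2201, 0.0465]
tool_rot: [0.979, 0.172, -0.11, 0.019]
force: [0.0, -0.2, -0.9]
finger_gap: 0.6
```

Call:
send_rows --motion '[{"gripper": 45,"travel": [0,1.2,0],"rotation": [0,0,0]},{"gripper": 45,"travel": [0.5,0,2],"rotation": [0,0,0]},{"gripper": 45,"travel": [0,0,0],"rotation": [0,0,0]}]'

```text
t: 22.12
tcp_pos: [0.5537, 0.2189, 0.0447]
tool_rot: [0.979, 0.172, -0.109, 0.019]
force: [-0.2, 0.4, -0.4]
finger_gap: 0.602
```

Call:
send_rows --motion '[{"gripper": 45,"travel": [0.5,0,2],"rotation": [0,0,0]},{"gripper": 45,"travel": [0,0,0],"rotation": [0,0,0]}]'

```text
t: 22.28
tcp_pos: [0.5536, 0.219, 0.0425]
tool_rot: [0.979, 0.172, -0.11, 0.019]
force: [-0.9, -0.3, -0.4]
finger_gap: 0.605
```

Call:
send_rows --motion '[{"gripper": 45,"travel": [0.3,0,1.2],"rotation": [0,0,0]},{"gripper": 45,"travel": [0,0,0],"rotation": [0,0,0]}]'

```text
t: 22.45
tcp_pos: [0.5537, 0.219, 0.0423]
tool_rot: [0.979, 0.172, -0.11, 0.019]
force: [-1.2, 0.3, 4.9]
finger_gap: 0.6
```

Orange seated (4.9 N). Releasing.

Call:
send_rows --motion '[{"gripper": 66,"travel": [0,0,0],"rotation": [0,0,0]},{"gripper": 66,"travel": [0,0,0],"rotation": [0,0,0]},{"gripper": 66,"travel": [0,0,0],"rotation": [0,0,0]},{"gripper": 66,"travel": [-2.3,0,-9.7],"rotation": [0,0,0]},{"gripper": 66,"travel": [-6.7,0,-29],"rotation": [0,0,0]},{"gripper": 66,"travel": [-8.8,0,-38],"rotation": [0,0,0]},{"gripper": 60,"travel": [-8.8,0,-38],"rotation": [0,0,0]},{"gripper": 50,"travel": [0,0,0],"rotation": [0,6.5,0]},{"gripper": 50,"travel": [0,0,0],"rotation": [0,6.3,0]},{"gripper": 50,"travel": [0,0,0],"rotation": [0,0,0]},{"gripper": 50,"travel": [0,0,0],"rotation": [0,0,0]}]'

```text
t: 23.37
tcp_pos: [0.5517, 0.2184, 0.16]
tool_rot: [0.985, 0.173, -0.001, -0.0]
force: [1.2, 0.7, 0.2]
finger_gap: 0.584
```

```bash
python3 -c "
from h import *
plan(19.8,0,[486.1,194.5,150],[486.1,194.5,63])
a=manip.snapshot('scene')[200:320,275:395];b=manip.snapshot('top')[165:265,170:250]
np.save('pics/s6.npy',a);np.save('pics/t6.npy',b)
def cen(cam,n,f):
    im=manip.snapshot(n).astype(int);m=f(im[...,0],im[...,1],im[...,2]);return m
for n,c in (('scene',Cam('scene')),('top',Cam('top'))):
    im=manip.snapshot(n).astype(int);r,g,b=im[...,0],im[...,1],im[...,2]
    for k,m in(('blue',(b>100)&(b>2*r)),('orange',(r>120)&(b<80)&(r>1.4*g)&(g>.3*r))):
        u=c.proj(mag(55 if k=='blue' else 28,0,50)/1000)[0].astype(int);M=np.zeros(m.shape,bool);M[u[1]-22:u[1]+22,u[0]-22:u[0]+22]=1
        y,x=np.nonzero(m&M);print(n,k,len(x),u,x.mean().round(1) if len(x) else '',y.mean().round(1) if len(x) else '')
"
```

```text
t 23.37 tcp [551.7 218.4 160. ] F [1.2 0.7 0.2] gap 49.7 | rot [-0.06  0.11  0.07]
 to [486.1 194.5 150. ]  travel in new frame [-69.8   0.2  10. ] rows>= 2
 to [486.1 194.5  63. ]  travel in new frame [ 0. -0. 87.] rows>= 3
scene blue 245 [335 269] 337.9 265.1
scene orange 311 [342 262] 345.7 260.0
top blue 1 [202 213] 213.0 213.0
top orange 133 [205 222] 207.9 220.7
```

Call:
send_rows --motion '[{"gripper": 50,"travel": [-23.3,0,0],"rotation": [0,0,0]},{"gripper": 50,"travel": [-23.3,0,0],"rotation": [0,0,0]},{"gripper": 50,"travel": [-23.3,0,0],"rotation": [0,0,0]},{"gripper": 50,"travel": [0,0,32],"rotation": [0,0,0]},{"gripper": 50,"travel": [0,0,32],"rotation": [0,0,0]},{"gripper": 50,"travel": [0,0,32],"rotation": [0,0,0]},{"gripper": 50,"travel": [0,0,0],"rotation": [0,0,0]},{"gripper": 50,"travel": [0,0,0],"rotation": [0,0,0]}]'

```text
t: 24.23
tcp_pos: [0.4872, 0.1949, 0.0613]
tool_rot: [0.985, 0.173, -0.002, -0.0]
force: [0.5, -0.0, 0.7]
finger_gap: 0.587
```

```bash
python3 -c "
from h import *
plan(19.8,0,[486.1,194.5,63])"
```

```text
t 24.23 tcp [487.2 194.9  61.3] F [ 0.5 -0.   0.7] gap 49.9 | rot [-0.09  0.22  0.08]
 to [486.1 194.5  63. ]  travel in new frame [-1.1  0.1 -1.7] rows>= 1
```

Call:
send_rows --motion '[{"gripper": 10,"travel": [0,0,-1],"rotation": [0,0,0]},{"gripper": 10,"travel": [0,0,0],"rotation": [0,0,0]},{"gripper": 10,"travel": [0,0,0],"rotation": [0,0,0]},{"gripper": 10,"travel": [0,0,0],"rotation": [0,0,0]},{"gripper": 10,"travel": [0,0,0],"rotation": [0,0,0]},{"gripper": 10,"travel": [0,0,0],"rotation": [0,0,0]}]'

```text
t: 24.73
tcp_pos: [0.4891, 0.1956, 0.0662]
tool_rot: [0.985, 0.173, 0.003, -0.001]
force: [0.1, 1.9, 7.7]
finger_gap: 0.152
```

Call:
send_rows --motion '[{"gripper": 10,"travel": [5,0,0],"rotation": [0,0,0]},{"gripper": 10,"travel": [6,0,0],"rotation": [0,0,0]},{"gripper": 10,"travel": [6,0,0],"rotation": [0,0,0]},{"gripper": 10,"travel": [6,0,0],"rotation": [0,0,0]},{"gripper": 10,"travel": [6,0,0],"rotation": [0,0,0]}]'

```text
t: 25.15
tcp_pos: [0.5152, 0.2051, 0.0662]
tool_rot: [0.985, 0.173, 0.001, -0.0]
force: [-3.6, -0.7, 7.7]
finger_gap: 0.158
```

Call:
send_rows --motion '[{"gripper": 10,"travel": [3,0,-0.5],"rotation": [0,0,0]},{"gripper": 10,"travel": [3,0,0],"rotation": [0,0,0]},{"gripper": 10,"travel": [3,0,0],"rotation": [0,0,0]},{"gripper": 10,"travel": [3,0,0],"rotation": [0,0,0]},{"gripper": 10,"travel": [3,0,0],"rotation": [0,0,0]},{"gripper": 10,"travel": [3,0,0],"rotation": [0,0,0]},{"gripper": 10,"travel": [3,0,0],"rotation": [0,0,0]},{"gripper": 10,"travel": [3,0,0],"rotation": [0,0,0]},{"gripper": 10,"travel": [3,0,0],"rotation": [0,0,0]},{"gripper": 10,"travel": [3,0,0],"rotation": [0,0,0]},{"gripper": 10,"travel": [0,0,0],"rotation": [0,0,0]}]'

```text
t: 26.07
tcp_pos: [0.5436, 0.2154, 0.0662]
tool_rot: [0.985, 0.173, 0.001, -0.001]
force: [-2.0, -0.2, 6.0]
finger_gap: 0.155
```

Call:
send_rows --motion '[{"gripper": 10,"travel": [2.5,0,0],"rotation": [0,0,0]},{"gripper": 10,"travel": [2.5,0,0],"rotation": [0,0,0]},{"gripper": 10,"travel": [2,0,0],"rotation": [0,0,0]},{"gripper": 10,"travel": [2,0,0],"rotation": [0,0,0]},{"gripper": 10,"travel": [0,0,0],"rotation": [0,0,0]}]'

```text
t: 26.48
tcp_pos: [0.5515, 0.2183, 0.0662]
tool_rot: [0.985, 0.173, 0.001, -0.0]
force: [-2.2, 0.1, 7.2]
finger_gap: 0.155
```

Call:
send_rows --motion '[{"gripper": 10,"travel": [1,0,0],"rotation": [0,0,0]},{"gripper": 10,"travel": [1,0,0],"rotation": [0,0,0]},{"gripper": 10,"travel": [1,0,0],"rotation": [0,0,0]},{"gripper": 10,"travel": [0,0,0],"rotation": [0,0,0]}]'

```text
t: 26.82
tcp_pos: [0.5535, 0.219, 0.0662]
tool_rot: [0.985, 0.173, -0.0, -0.0]
force: [-4.2, -0.8, 9.5]
finger_gap: 0.156
```

Call:
send_rows --motion '[{"gripper": 10,"travel": [1,0,0],"rotation": [0,0,0]},{"gripper": 10,"travel": [1,0,0],"rotation": [0,0,0]},{"gripper": 10,"travel": [0,0,0],"rotation": [0,0,0]}]'

```text
t: 27.07
tcp_pos: [0.5556, 0.2198, 0.0662]
tool_rot: [0.985, 0.173, 0.0, -0.0]
force: [-3.1, -0.6, 7.3]
finger_gap: 0.151
```

Call:
send_rows --motion '[{"gripper": 10,"travel": [1,0,0],"rotation": [0,0,0]},{"gripper": 10,"travel": [0,0,0],"rotation": [0,0,0]}]'

```text
t: 27.23
tcp_pos: [0.5566, 0.2202, 0.0662]
tool_rot: [0.985, 0.173, 0.0, -0.0]
force: [-3.2, 0.1, 7.7]
finger_gap: 0.154
```

Call:
send_rows --motion '[{"gripper": 10,"travel": [1,0,0],"rotation": [0,0,0]},{"gripper": 10,"travel": [1,0,0],"rotation": [0,0,0]},{"gripper": 10,"travel": [0,0,0],"rotation": [0,0,0]}]'

```text
t: 27.48
tcp_pos: [0.5575, 0.2205, 0.0662]
tool_rot: [0.985, 0.173, -0.001, -0.0]
force: [-5.3, -2.3, 9.5]
finger_gap: 0.157
```

Call:
send_rows --motion '[{"gripper": 10,"travel": [1,0,0],"rotation": [0,0,0]},{"gripper": 10,"travel": [1,0,0],"rotation": [0,0,0]},{"gripper": 10,"travel": [0,0,0],"rotation": [0,0,0]}]'

```text
t: 27.73
tcp_pos: [0.5575, 0.2205, 0.0662]
tool_rot: [0.985, 0.173, -0.003, 0.0]
force: [-8.1, -4.1, 12.8]
finger_gap: 0.155
```

The row has stalled against the stop. One more small press, then relax and view before releasing.

Call:
send_rows --motion '[{"gripper": 10,"travel": [1.5,0,0],"rotation": [0,0,0]},{"gripper": 10,"travel": [0,0,0],"rotation": [0,0,0]},{"gripper": 10,"travel": [0,0,0],"rotation": [0,0,0]}]'

```text
t: 27.98
tcp_pos: [0.5574, 0.2205, 0.0662]
tool_rot: [0.985, 0.173, -0.004, 0.0]
force: [-10.7, -5.4, 14.5]
finger_gap: 0.15
```

Call:
send_rows --motion '[{"gripper": 10,"travel": [-2.5,0,0],"rotation": [0,0,0]},{"gripper": 10,"travel": [0,0,0],"rotation": [0,0,0]}]'

```text
t: 28.15
tcp_pos: [0.5575, 0.2205, 0.0662]
tool_rot: [0.985, 0.173, -0.002, -0.0]
force: [-5.8, -1.7, 11.0]
finger_gap: 0.152
```

Still lightly pressing forward. Releasing and lifting straight up and away.

Call:
send_rows --motion '[{"gripper": 50,"travel": [0,0,0],"rotation": [0,0,0]},{"gripper": 50,"travel": [0,0,0],"rotation": [0,0,0]},{"gripper": 50,"travel": [0,0,0],"rotation": [0,0,0]},{"gripper": 50,"travel": [0,0,-10],"rotation": [0,0,0]},{"gripper": 50,"travel": [0,0,-38],"rotation": [0,0,0]},{"gripper": 50,"travel": [0,0,-38],"rotation": [0,0,0]},{"gripper": 50,"travel": [0,0,-38],"rotation": [0,0,0]},{"gripper": 50,"travel": [-36,0,-10],"rotation": [0,0,0]},{"gripper": 50,"travel": [-36,0,-10],"rotation": [0,0,0]},{"gripper": 50,"travel": [-36,0,0],"rotation": [0,0,0]},{"gripper": 50,"travel": [0,0,0],"rotation": [0,0,0]}]'

```text
t: 29.07
tcp_pos: [0.4484, 0.1826, 0.2084]
tool_rot: [0.985, 0.173, -0.006, -0.0]
force: [-0.4, 0.1, -0.2]
finger_gap: 0.585
```

```bash
python3 -c "
from h import *
plan(19.8,0)
a=manip.snapshot('scene')[230:320,290:380];t=manip.snapshot('top');b=t[165:245,172:232]
f=lambda x,k:cv2.resize(x,None,fx=k,fy=k,interpolation=cv2.INTER_CUBIC)
crop(np.hstack([f(a,5.335)[:480,:480],f(b,6)[:,:320]]),0,0,800,480,1,'pics/f.png')"
```

```text
t 29.07 tcp [448.4 182.6 208.4] F [-0.4  0.1 -0.2] gap 49.8 | rot [-0.16  0.62  0.11]
```

View pics/f.png

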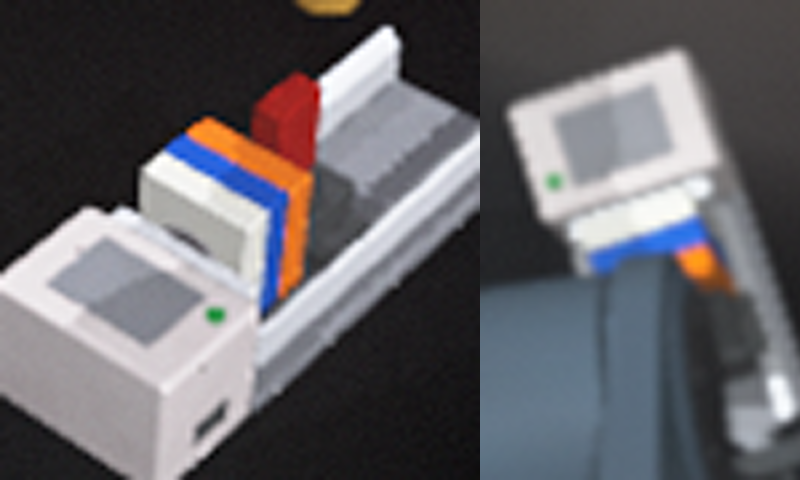

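The view shows white, blue and orange standing face to face from the end stop, with the follower (red bar at (285,120)) right behind orange and the gripper clear. Handing in.

```bash
python3 -c "
from station import manip
print(manip.sign_off())"
```

```text
the job is handed in; nothing more can be done
None
```

The magazine is loaded and handed in at about 29 s of the 72 s allowed. I drew the follower back about 80 mm and stood blue behind white and orange behind blue. Then I slid the follower up until the row stalled against the end stop.

**Final checks**
- **Row:** the last picture shows white, blue and orange upright, in order and without visible gaps.
- **Follower:** the last press was about 12 N along the channel. The grip point stopped 29.7 mm along the magazine's x; a flush row of three would put it at 30 mm.
- **Gripper:** it is open and clear of everything.
- **Green cassette and other bench objects:** I kept the arm's paths clear of them, but did not measure them again at the end.

**What went differently**
- **Blue grasp:** the first approach at the full 25.8° tilt stopped short near a wrist joint limit. I gripped both cassettes with less tilt and turned them upright in the grip instead.
- **Side load:** gripping the follower the first time loaded the tool sideways with about 19 N, which I reduced before drawing it back.

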